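# Rebuild the lens stack of an egg-candling lamp

## Robot

A 6-joint arm with a two-finger parallel gripper is mounted at the origin on the work surface. World frame = base frame: x ahead of the robot, y to its left, z up, the work surface at z = 0. Lengths are in m, angles in rad, forces in N, time in s.
With the tool pointing down it reaches from about 0.35 to 0.775 m from the base axis. Payload 5.5 kg.
Tool frame: the origin (TCP) lies midway between the tips of the shut fingers; the grasp point (between the pads) lies 19 mm behind it; z points along the fingers, y is the line along which they close (so a half turn about z gives the same grasp; the last joint's range is limited). The gripper opens to 85 mm and grips with 20 to 120 N. Pads are 22 mm wide; open, the fingers measure 114 mm over their backs; the gripper's body (76 mm by 85 mm) begins 54 mm behind the grasp point. The pads swing forward as they close: fully open they stand 13 mm farther back than shut.
Start: joints at [1.059, 0.313, 0.046, 1.304, 0, 1.431], TCP at [0.209, 0.536, 0.231] pointing down, gripper open.
Joint ranges: [-2.76, 2.76], [-0.86, 1.69], [-1.03, 1.26], [-2.2, 2.34], [-1.47, 1.5], [-3.14, 3.14]. Speed limits (rad/s): [2.57, 2.57, 3.14, 3.14, 3.14, 3.14].

## Interface

Orientations are given as a unit quaternion [w, x, y, z].
In Python, from workcell import env gives the robot as it stands. The module is installed in compiled form; this text tells all that it offers.
- The arm moves only by the tool servo_tool, never from a script. Its argument "increments" is a list of rows, each an object of numbers: "grip": the closure, from 0 (fully open) to 1 (shut); "x", "y", "z": the shift along the tool's x, y, z in mm; "roll": the turn about the tool's z in degrees. In form: [{"grip": .., "x": .., "y": .., "z": .., "roll": ..}, ...]. A call has 1 to 5 rows; each row shifts and turns the commanded pose from where the row before left it, along the tool's axes as they then stand; what a row does not reach is not made up. A row lasts 1/12 s, in which the tool goes at most 41.7 mm and 7.16 degrees, less where a joint would pass 70% of its speed; a pose out of reach is approached as far as the arm can. A call is refused whole if a number of a shift passes 41.7 or a number of a turn 7.16, either way. A call with a gripper value outside its range is refused whole. The fingers move at their own pace and stop on an object; "grip_force" is the grip in N (left out, the last holds). Time passes only in rows, so rows that do not move let the fingers close. It gives the time, the measured TCP pose, the force, the opening and the grip force at its end, in the units of the state.
- env.get_state(): the state, without advancing time (a new reading comes with each control period).
- env.read_camera(name): name is "side" or "top" or "wrist"; returns the picture (384x512x3 uint8, red, green, blue); there is no depth.
- env.get_calibration(name): a dict with "vertical_fov" (degrees; the focal length in pixels is half the picture's height over the tangent of half this angle, whatever the lens; pixels are square), "cx", "cy" (the principal point, pixels), "k1" (the pictures are not rectified: a ray, as slopes to the right and down, at radius r is drawn at 1 + k1 r^2 times it, then the intrinsics apply), "rvec" (rotation vector, rad) and "tvec" (3), from world to camera coordinates, as OpenCV has them; the wrist camera has in their place "tool_from_camera" (4x4, takes a point from camera to tool coordinates, whose origin is the TCP and whose axes are the flange's). Camera axes: x right, y down, z forward; pixel columns grow to the right and rows downward; lengths in m; the calibration is good to about 2 mm. A picture is of the moment at which its call begins: read the wrist's pose just before it. get_calibration takes no time and is no camera call.
- env.hand_in(): hands the job in; it is judged then, once.
The state is a dict: "clock": time; "joint_pos": joint angles; "qvel": joint speeds; "tau": joint torques, N m; "tcp_pos": TCP position; "orientation": TCP orientation; "wrist_force": force on the tool from outside, world axes, zero at the start; "ft_torque": the same for the moment, N m; "finger_gap": finger opening in m; "grip_force": force on a finger pad.
Only numpy, scipy, OpenCV 4.12 (cv2) and the standard library are available. Lean on these libraries where they do the work, as an engineer would, in place of code of your own. Each camera call takes 0.05 s, during which the arm holds its last target. There are 200 camera calls.

## Task

Put the optical stack back into the tilted head of the egg-candling lamp in its build order: the black spacer first, then the green glass lens (domed side outwards, as it lies), then the brass retaining ring, each lying flat on the one before. Only once the ring is in, press the whole stack firmly down by the ring until the stiff white carrier under it is fully home; then let go, and leave the other things on the bench where they are.

Things in the scene. Friction and masses are not known exactly. Their poses are not given: they have to be found in the camera images.
- carrier (a joint): how far the white carrier disc in the lamp head has been pushed in along the head's axis: 0 m = raised (as at the start), 0.008 m = fully home against its stop. It is stiff: it moves only when pushed with about 13 N, has no spring and stays where it is left.
- seat (a point): centre of the upper face of the white carrier disc (58 mm across) at the bottom of the lamp head; moves with it. z axis = the head's axis, pointing out of the mouth, 30 degrees from vertical and leaning away from the robot; y axis horizontal, through the head's two finger gaps; x axis down the slope, away from the robot
- mouth (a point): point on the head's axis level with the top of the rim, 49 mm from the raised carrier's face (57 mm from the fully-home one). Two curved aluminium walls, at the seat's +x and -x, end 7 mm lower; inner radius 31.5 mm, outer 37 mm; a dark flared rim (outer 42 mm) guides parts in. Between them, at +y and -y, are finger gaps 48 mm wide, open outwards and down to the carrier
- lamp: the candling lamp, fixed to the bench: grey base plate 130 x 110 x 16 mm, black post, and the tilted head. Origin on the underside of the base, its z up; the mouth leans towards its +x, away from the robot. The fully-home carrier's face is 85 mm above the origin, the raised one's 92 mm; the rim of the head reaches to about 155 mm.
- spacer: black plastic spacer tube, outside diameter 60 mm, hole 46 mm, 18 mm high, about 90 g, lying flat on the blue mat (4 mm thick). Origin at its centre at mid height; z along its axis.
- lens: green-tinted glass lens blank, diameter 60 mm, cylindrical edge 16 mm high, flat underside, shallow dome 44 mm across rising 5 mm above the edge on the upper side, about 120 g, lying flat on the mat with the dome up. Origin on the axis at mid height of the edge (8 mm above the underside); z along the axis towards the dome.
- lens_top (a point): the highest point of the lens dome, on its axis 13 mm from the lens origin
- ring: brass retaining ring, outside diameter 60 mm, hole 46 mm, 18 mm high, about 140 g, lying flat on the mat. Origin at its centre at mid height; z along its axis.
- eggcup: bystander: brown egg in a white cup, 48 mm across, 72 mm high; origin under its centre
- spoon: bystander: spoon 150 mm long lying along its x axis
- screwdriver: bystander: screwdriver 180 mm long lying along its x axis
- dropper: bystander: amber bottle with black cap, 40 mm across, 90 mm high; origin under its centre
- jar: bystander: white jar with blue lid, 64 mm across, 80 mm high; origin under its centre
- bowl: bystander: steel bowl, 110 mm across, 45 mm high; origin under its centre
There are look-alikes about, which are no part of the job. There is more than one size of the ring; the job needs the smaller.

How it is judged:
By the outcome, as a careful person would: the job done as asked, in the order asked, and still so for the second after the job is handed in, with the robot touching nothing.
It also fails if it takes over 67 s, if anything falls off the work surface, if the arm or the gripper's body presses on something with over 40 N, if the wrist force passes 120 N, or if a joint passes its speed limit or range.

## Working session

There is one attempt and no reset: what is moved stays moved. The work goes in short steps, Python scripts to look and compute and a tool call to move; the robot and the scene stay as the last step left them, time stands still between calls to the robot, and variables do not carry over. Pictures are saved under pics/ and viewed, at most 10 in all, crops included, and the job is handed in when it is done.

Besides the shell and the picture viewer there is one more tool, called after ">>>" as name([rows], argument=value, ...), one row to a line, values as JSON. servo_tool: Moves the arm, as the interface text tells. Its arguments: {"type":"object","properties":{"increments":{"type":"array"},"grip_force":{"type":"number"}},"required":["increments"]}

```bash
ls; mkdir -p pics
python3 - <<'E'
from workcell import env
import cv2,numpy as np
s=env.get_state(); print({k:np.round(v,3).tolist() for k,v in s.items()})
for n in("top","side","wrist"):
    c=env.get_calibration(n); print(n,{k:np.round(v,4).tolist() for k,v in c.items()})
    cv2.imwrite(f"pics/{n}0.png",env.read_camera(n)[:,:,::-1])
a=cv2.imread("pics/top0.png");b=cv2.imread("pics/side0.png")
cv2.imwrite("pics/top0b.png",cv2.resize(a,(800,600),interpolation=cv2.INTER_CUBIC))
E
```

```text
pics
{'clock': 0.0, 'joint_pos': [1.059, 0.314, 0.045, 1.304, 0.0, 1.431], 'qvel': [0.002, 0.001, 0.001, -0.002, 0.0, -0.001], 'tau': [-0.0, -48.062, 29.854, 0.019, -0.0, 0.0], 'tcp_pos': [0.209, 0.535, 0.23], 'orientation': [-0.0, 0.185, 0.983, -0.001], 'wrist_force': [-0.009, 0.51, -0.121], 'ft_torque': [0.016, -0.005, -0.049], 'grip_force': 0.0, 'finger_gap': 0.086}
top {'vertical_fov': 49.1138, 'cx': 248.3862, 'cy': 189.1195, 'k1': 0.0298, 'rvec': [1.9862, -2.2361, 0.2264], 'tvec': [0.1024, 0.5771, 1.4086]}
side {'vertical_fov': 57.938, 'cx': 252.5251, 'cy': 189.8451, 'k1': -0.104, 'rvec': [2.2356, -0.1874, 0.0929], 'tvec': [-0.5765, 0.1737, 0.9887]}
wrist {'vertical_fov': 58.4172, 'cx': 253.55, 'cy': 194.0689, 'k1': -0.0821, 'tool_from_camera': [[0.001, -0.9496, -0.3134, 0.0804], [1.0, 0.0012, -0.0006, 0.0001], [0.001, -0.3134, 0.9496, -0.142], [0.0, 0.0, 0.0, 1.0]]}
```

View pics/top0b.png

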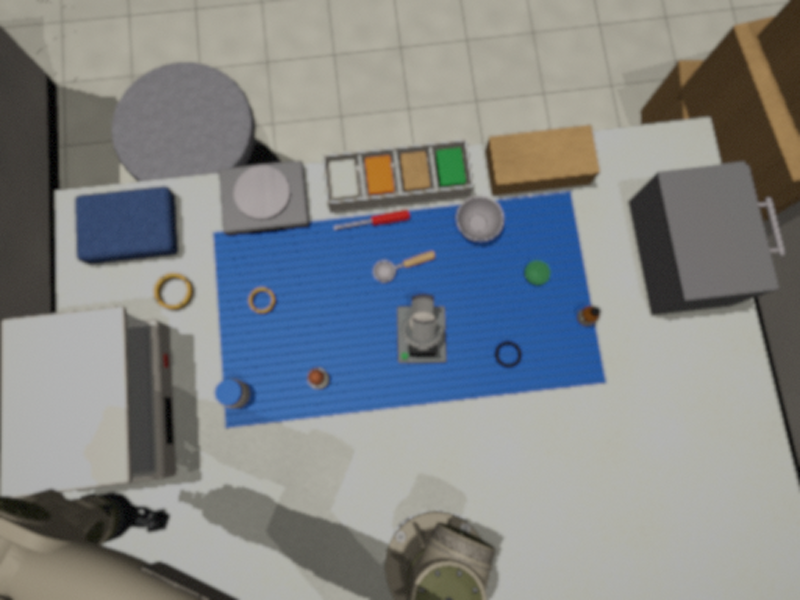

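View pics/side0.png

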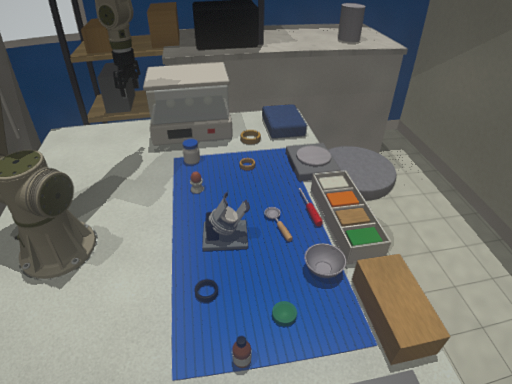

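Top (800-px view): the two rings are at (262,300), on the mat and smaller, and at (173,291), off the mat and larger. The smaller one, on the mat, fits the description. The spacer is at (508,354), the lens at (537,272) (the other green is a square tray compartment at (451,165)), and the lamp at (422,335). I'll measure these and confirm in a crop.

```bash
cat > h.py <<'E'
from workcell import env
import cv2,numpy as np
from scipy.spatial.transform import Rotation as R
def cam(n,st=None):
    c=env.get_calibration(n); f=192/np.tan(np.radians(c["vertical_fov"]/2))
    K=np.array([[f,0,c["cx"]],[0,f,c["cy"]],[0,0,1]]); d=np.array([c["k1"],0,0,0,0])
    if n=="wrist":
        q=st["orientation"]; T=np.eye(4); T[:3,:3]=R.from_quat([q[1],q[2],q[3],q[0]]).as_matrix(); T[:3,3]=st["tcp_pos"]
        M=np.linalg.inv(T@np.array(c["tool_from_camera"]))
    else:
        M=np.eye(4); M[:3,:3]=cv2.Rodrigues(np.array(c["rvec"]))[0]; M[:3,3]=c["tvec"]
    return K,d,M
def ray(C,uv):
    K,d,M=C; p=cv2.undistortPoints(np.array(uv,float).reshape(-1,1,2),K,d).reshape(-1,2)
    D=np.c_[p,np.ones(len(p))]@M[:3,:3]; return -M[:3,:3].T@M[:3,3],D
def onz(C,uv,z):
    o,D=ray(C,uv); return o+D*((z-o[2])/D[:,2])[:,None]
def proj(C,P):
    K,d,M=C; return cv2.projectPoints(np.array(P,float).reshape(-1,1,3),cv2.Rodrigues(M[:3,:3])[0],M[:3,3],K,d)[0].reshape(-1,2)
def tri(C1,u1,C2,u2):
    a,d=ray(C1,u1);b,e=ray(C2,u2);d=d[0]/np.linalg.norm(d[0]);e=e[0]/np.linalg.norm(e[0])
    s=np.linalg.lstsq(np.c_[d,-e],b-a,rcond=None)[0]; p,q=a+s[0]*d,b+s[1]*e
    return (p+q)/2,np.linalg.norm(p-q)
def blob(m,box):
    x0,y0,x1,y1=box; w=np.zeros(m.shape,np.uint8); w[y0:y1,x0:x1]=m[y0:y1,x0:x1]
    cs=cv2.findContours(w,cv2.RETR_EXTERNAL,cv2.CHAIN_APPROX_NONE)[0]
    if not cs: return None
    c=max(cs,key=cv2.contourArea); return c
def shot(n,name):
    s=env.get_state(); im=env.read_camera(n)[:,:,::-1].copy(); cv2.imwrite(f"pics/{name}.png",im); return s,im
E
python3 - <<'E'
from h import *
t=cv2.imread("pics/top0.png"); s=cv2.imread("pics/side0.png")
T,S=cam("top"),cam("side")
def masks(im):
    h=cv2.cvtColor(im,cv2.COLOR_BGR2HSV); H,Sa,V=cv2.split(h)
    return {"spacer":(V<70).astype(np.uint8),"lens":((H>50)&(H<85)&(Sa>90)).astype(np.uint8),"ring":(((H<30)|(H>165)|(Sa<90))).astype(np.uint8),"base":(Sa<90).astype(np.uint8)}
mt,ms=masks(t),masks(s)
bt={"spacer":(310,210,342,242),"lens":(330,160,360,190),"ring":(152,178,186,208)}
bs={"spacer":(188,272,226,306),"lens":(266,296,304,332),"ring":(234,152,262,174)}
def oc(c,C,z):
    e=cv2.minEnclosingCircle(c); 
    r=cv2.boundingRect(c); P=onz(C,c.reshape(-1,2),z); 
    mm=(P.max(0)+P.min(0))/2; return mm,np.ptp(P,axis=0),r
for k,z in(("spacer",.013),("lens",.012),("ring",.013)):
    a=oc(blob(mt[k],bt[k]),T,z);b=oc(blob(ms[k],bs[k]),S,z)
    print(k,"top",a[0].round(4),a[1].round(3),a[2],"side",b[0].round(4),b[1].round(3),b[2])
big=onz(T,[[95,186],[125,186]],.0); print("big ring dia",np.ptp(big,axis=0))
# base plate
c=blob(mt["base"],(248,185,292,236)); P=onz(T,c.reshape(-1,2),.016+0.0)
print("base rect@16mm",cv2.minAreaRect((P[:,:2]*1000).astype(np.float32)))
A=cv2.resize(t[180:240,245:295],(500,600),interpolation=cv2.INTER_CUBIC)
B=cv2.resize(t[165:215,90:195],(300,143));B=cv2.resize(B,(300,300)); L=np.vstack([cv2.resize(t[170:210,90:190],(300,120)),cv2.resize(s[180:255,195:255],(300,375)),cv2.resize(s[120:180,220:275],(300,105))])
cv2.imwrite("pics/c1.png",np.hstack([A,L]))
E
```

```text
spacer top [ 0.4155 -0.197   0.013 ] [0. 0. 0.] (319, 231, 1, 1) side [ 0.428  -0.2193  0.013 ] [0.056 0.066 0.   ] (195, 280, 23, 22)
lens top [ 0.6097 -0.3161  0.012 ] [0.053 0.055 0.   ] (336, 167, 16, 15) side [ 0.6083 -0.3112  0.012 ] [0.056 0.057 0.   ] (273, 302, 24, 21)
ring top [0.6211 0.3252 0.013 ] [0.065 0.065 0.   ] (158, 183, 19, 18) side [0.6187 0.3267 0.013 ] [0.061 0.087 0.   ] (239, 157, 16, 14)
big ring dia [0.01289916 0.10808457 0.        ]
base rect@16mm ((510.85345458984375, -32.611568450927734), (109.56364440917969, 151.41212463378906), 83.24726104736328)
```

View pics/c1.png

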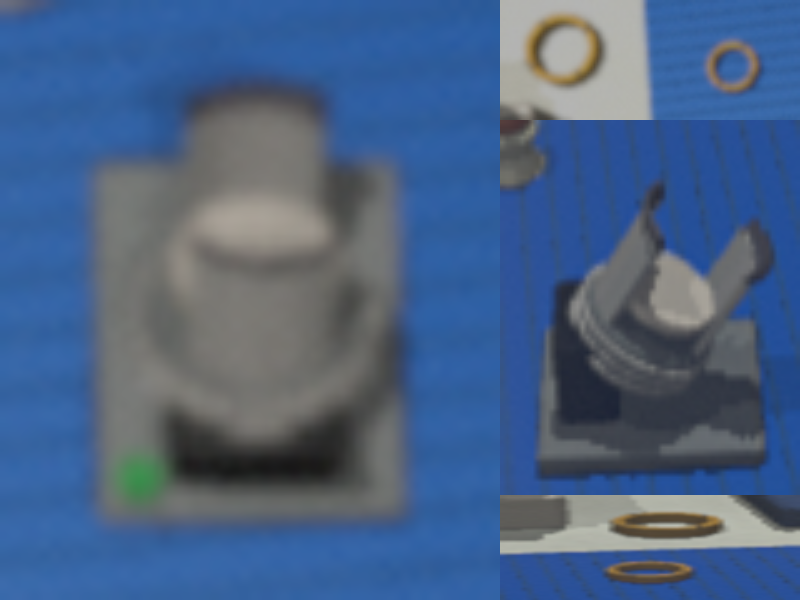

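The crop shows the mat ring (right) about 65 mm across and the off-mat ring about 90–108 mm, so the mat ring is the right one. The lamp mouth leans away from the robot. I'll align the tool and fly over the lamp for a near view.

>>> servo_tool([
  {"grip": 0, "roll": -7.13},
  {"grip": 0, "roll": -7.13},
  {"grip": 0, "roll": -7.13, "z": -20},
  {"grip": 0, "x": -17, "y": -35},
  {"grip": 0, "x": -17, "y": -35},
])

```text
invalid input at $.increments[0]: expected keys grip, x, y, z, roll
```

>>> servo_tool([
  {"grip": 0, "x": -17, "y": -35},
  {"grip": 0, "x": -17, "y": -35},
  {"grip": 0, "x": -17, "y": -35},
  {"grip": 0, "x": -17, "y": -35},
  {"grip": 0, "x": -17, "y": -35},
])

```text
invalid input at $.increments[0]: expected keys grip, x, y, z, roll
```

>>> servo_tool([
  {"grip": 0, "x": -17, "y": -35},
  {"grip": 0, "x": -17, "y": -35},
  {"grip": 0, "x": -17, "y": -35},
  {"grip": 0, "x": -17, "y": -35},
  {"grip": 0, "x": -17, "y": -35},
])

```text
invalid input at $.increments[0]: expected keys grip, x, y, z, roll
```

>>> servo_tool([
  {"grip": 0, "x": -17, "y": -35},
  {"grip": 0, "x": -17, "y": -35},
  {"grip": 0, "x": -17, "y": -35},
  {"grip": 0, "x": -17, "y": -35},
  {"grip": 0},
])

```text
invalid input at $.increments[0]: expected keys grip, x, y, z, roll
```

Run:
```python
from h import *
s,im=shot("wrist","w1"); print(s["clock"],s["tcp_pos"],s["orientation"],s["joint_pos"])
cv2.imwrite("pics/w1b.png",cv2.resize(im,(800,600),interpolation=cv2.INTER_CUBIC))
```

```text
0.15 [0.20872381 0.53538296 0.2305886 ] [-2.22670774e-04  1.84837448e-01  9.82768847e-01 -6.79422389e-04] [ 1.05939583e+00  3.13894281e-01  4.52708881e-02  1.30360284e+00
 -1.25691894e-05  1.43120885e+00]
```

View pics/w1b.png

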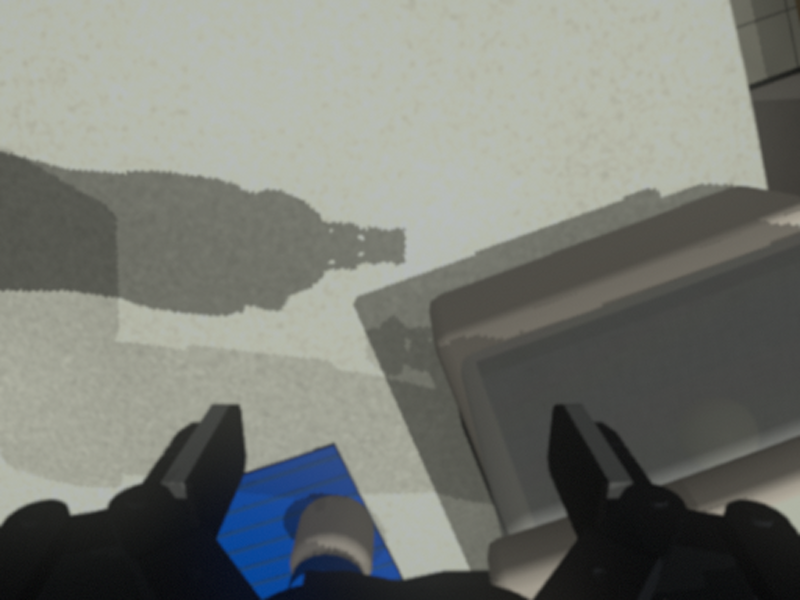

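All keys are needed in every row, so nothing moved. The picture shows only the scale and the jar at the bottom. I'll resend with full rows.

>>> servo_tool([
  {"grip": 0, "x": 0, "y": 0, "z": 0, "roll": -7.13},
  {"grip": 0, "x": 0, "y": 0, "z": 0, "roll": -7.13},
  {"grip": 0, "x": 0, "y": 0, "z": -20, "roll": -7.13},
  {"grip": 0, "x": -17, "y": -35, "z": 0, "roll": 0},
  {"grip": 0, "x": -17, "y": -35, "z": 0, "roll": 0},
])

```text
clock: 0.62
tcp_pos: [0.2431, 0.4667, 0.2517]
orientation: [0.001, -0.003, 1.0, 0.001]
wrist_force: [2.1, -1.0, -0.1]
finger_gap: 0.0855
grip_force: 0.0
```

>>> servo_tool([
  {"grip": 0, "x": -17, "y": -35, "z": 0, "roll": 0},
  {"grip": 0, "x": -17, "y": -35, "z": 0, "roll": 0},
  {"grip": 0, "x": -17, "y": -35, "z": 0, "roll": 0},
  {"grip": 0, "x": -17, "y": -35, "z": 0, "roll": 0},
  {"grip": 0, "x": -17, "y": -35, "z": 0, "roll": 0},
])

```text
clock: 1.03
tcp_pos: [0.3285, 0.2892, 0.2513]
orientation: [0.0, -0.001, 1.0, 0.0]
wrist_force: [0.8, 0.3, 0.6]
finger_gap: 0.0857
grip_force: 0.0
```

>>> servo_tool([
  {"grip": 0, "x": -17, "y": -35, "z": 0, "roll": 0},
  {"grip": 0, "x": -17, "y": -35, "z": 0, "roll": 0},
  {"grip": 0, "x": -17, "y": -35, "z": 0, "roll": 0},
  {"grip": 0, "x": -17, "y": -35, "z": 0, "roll": 0},
  {"grip": 0, "x": -17, "y": -35, "z": 0, "roll": 0},
])

```text
clock: 1.45
tcp_pos: [0.4139, 0.1142, 0.2514]
orientation: [0.0, -0.001, 1.0, 0.0]
wrist_force: [0.3, 0.4, -0.1]
finger_gap: 0.0856
grip_force: 0.0
```

>>> servo_tool([
  {"grip": 0, "x": -17, "y": -35, "z": 0, "roll": 0},
  {"grip": 0, "x": -17, "y": -35, "z": 0, "roll": 0},
  {"grip": 0, "x": -17, "y": -35, "z": 0, "roll": 0},
  {"grip": 0, "x": -17, "y": -35, "z": 0, "roll": 0},
  {"grip": 0, "x": 0, "y": 0, "z": 0, "roll": 0},
])

```text
clock: 1.87
tcp_pos: [0.4847, -0.0295, 0.2507]
orientation: [0.001, 0.002, 1.0, -0.001]
wrist_force: [0.5, 0.1, 0.8]
finger_gap: 0.0855
grip_force: 0.0
```

Run:
```python
from h import *
s,im=shot("wrist","w2"); print(s["clock"],s["tcp_pos"],s["orientation"],s["joint_pos"])
cv2.imwrite("pics/w2b.png",cv2.resize(im,(800,600),interpolation=cv2.INTER_CUBIC))
```

```text
1.8667 [ 0.48470123 -0.02947166  0.25074967] [ 9.26992520e-04  2.44534467e-03  9.99995922e-01 -1.14745889e-03] [-0.22508315  0.13258947 -0.13755759  1.29833431 -0.00182891 -0.22019457]
```

View pics/w2b.png

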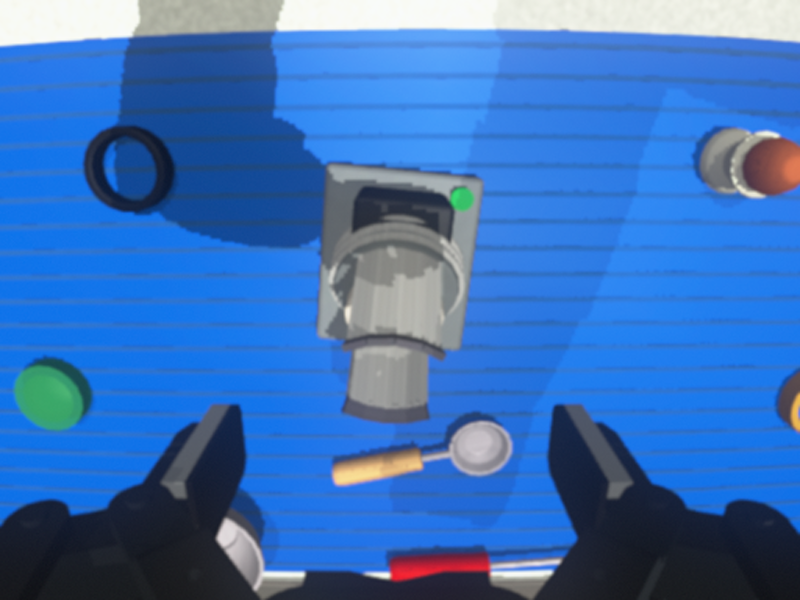

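The wrist view (800 px) shows the lamp base corners at (330,165), (482,178), (461,350) and (318,337), and the near rim tips at (343,347) and (443,355). The far rim tips are at (342,412) and (428,417), the spacer is at (128,168) and the lens at (53,396). The lamp is yawed a few degrees.

Run:
```python
from h import *
from scipy.spatial.transform import Rotation as R
im=cv2.imread("pics/w2.png")
st=dict(tcp_pos=[.48470123,-.02947166,.25074967],orientation=[9.27e-4,2.4453e-3,.99999592,-1.147e-3])
W,T,S=cam("wrist",st),cam("top"),cam("side")
k=.64; sc=lambda p:(np.array(p)+.5)*k-.5
b=onz(W,sc([[330,165],[482,178],[461,350],[318,337]]),.020); print("base",b.round(4).tolist(),"ctr",b.mean(0).round(4))
e=np.linalg.norm(np.diff(np.r_[b,b[:1]],axis=0),axis=1);print("edges",e.round(4))
for i,j in((3,0),(2,1),(1,0),(2,3)): 
    d=b[i]-b[j];print("ang",np.degrees(np.arctan2(d[1],d[0])).round(1))
n=onz(W,sc([[343,347],[443,355]]),.150);f=onz(W,sc([[342,412],[428,417]]),.126)
print("near rim",n.round(4).tolist(),"far",f.round(4).tolist(),n.mean(0),f.mean(0))
h=cv2.cvtColor(im,cv2.COLOR_BGR2HSV);H,Sa,V=cv2.split(h)
for nm,m,bx,z in(("spacer",((V<60)&(Sa<150)),(40,70,118,142),.013),("lens",(H>50)&(H<85)&(Sa>90),(0,220,65,280),.012)):
    c=blob(m.astype(np.uint8),bx); E=cv2.fitEllipse(c); 
    P=onz(W,c.reshape(-1,2),z); print(nm,cv2.boundingRect(c),E[0],"bbox mid",((P.max(0)+P.min(0))/2).round(4),np.ptp(P,axis=0).round(3),"ell",onz(W,[E[0]],z).round(4))
# lens from side/top triangulated
print("lens tri",tri(T,[[343.5,174]],S,[[284.5,312]]),"ring tri",tri(T,[[167,191.5]],S,[[246.5,163.5]]),"spacer tri",tri(T,[[325,226.3]],S,[[206,290.5]]))
```

```text
base [[0.4285, -0.0751, 0.02], [0.4375, 0.0284, 0.02], [0.5647, 0.0182, 0.02], [0.5539, -0.0892, 0.02]] ctr [ 0.4961 -0.0294  0.02  ]
edges [0.1038 0.1276 0.1079 0.1262]
ang -6.4
ang -4.6
ang 85.0
ang 84.2
near rim [[0.5069, -0.0561, 0.15], [0.5113, -0.007, 0.15]] far [[0.5568, -0.0608, 0.126], [0.5601, -0.0123, 0.126]] [ 0.5090952  -0.03152607  0.15      ] [ 0.55845883 -0.03659026  0.126     ]
spacer (62, 82, 43, 38) (80.53729248046875, 109.44924926757812) bbox mid [ 0.4216 -0.217   0.013 ] [0.04  0.047 0.   ] ell [[ 0.4308 -0.2214  0.013 ]]
lens (10, 233, 44, 42) (31.2313289642334, 253.71717834472656) bbox mid [ 0.6114 -0.3194  0.012 ] [0.06  0.059 0.   ] ell [[ 0.611  -0.3191  0.012 ]]
lens tri (array([ 0.60865976, -0.31538802,  0.01727152]), np.float64(0.0004310560404323178)) ring tri (array([0.61872725, 0.32490006, 0.01434155]), np.float64(0.004197981755994891)) spacer tri (array([ 0.42873647, -0.22051367,  0.01389673]), np.float64(0.0013439647709523766))
```

The lamp yaw is about -5.5°, the seat is near (0.510,-0.031), and the spacer is near (0.429,-0.2205), agreeing across views. I'll roll to the lamp's yaw, go above the spacer and check from near.

>>> servo_tool([
  {"grip": 0, "x": 0, "y": 0, "z": 0, "roll": 5.5},
  {"grip": 0, "x": 7.4, "y": -39, "z": 0, "roll": 0},
  {"grip": 0, "x": 7.4, "y": -39, "z": 0, "roll": 0},
  {"grip": 0, "x": 7.4, "y": -39, "z": 0, "roll": 0},
  {"grip": 0, "x": 7.4, "y": -39, "z": 0, "roll": 0},
])

```text
clock: 2.33
tcp_pos: [0.4367, -0.1761, 0.2513]
orientation: [-0.0, 0.046, 0.999, 0.0]
wrist_force: [0.8, -0.5, 0.1]
finger_gap: 0.0857
grip_force: 0.0
```

>>> servo_tool([
  {"grip": 0, "x": 7.4, "y": -39, "z": 0, "roll": 0},
  {"grip": 0, "x": 0, "y": 0, "z": 40, "roll": 0},
  {"grip": 0, "x": 0, "y": 0, "z": 40, "roll": 0},
  {"grip": 0, "x": 0, "y": 0, "z": 40, "roll": 0},
  {"grip": 0, "x": 0, "y": 0, "z": 40, "roll": 0},
])

```text
clock: 2.75
tcp_pos: [0.4262, -0.2136, 0.0901]
orientation: [0.0, 0.047, 0.999, -0.0]
wrist_force: [0.7, -0.6, -1.1]
finger_gap: 0.0855
grip_force: 0.0
```

>>> servo_tool([
  {"grip": 0, "x": 0, "y": 0, "z": 0, "roll": 0},
  {"grip": 0, "x": 0, "y": 0, "z": 0, "roll": 0},
])

```text
clock: 2.92
tcp_pos: [0.4247, -0.2121, 0.0901]
orientation: [-0.002, 0.047, 0.999, 0.002]
wrist_force: [0.3, 0.3, 2.0]
finger_gap: 0.0854
grip_force: 0.0
```

```bash
cat >> h.py <<'E'
def totool(st,p):
    q=st["orientation"]; return R.from_quat([q[1],q[2],q[3],q[0]]).as_matrix().T@(np.array(p)-st["tcp_pos"])*1000
E
python3 - <<'E'
from h import *
s,im=shot("wrist","w3"); print(s["clock"],s["tcp_pos"],s["orientation"])
W=cam("wrist",s); g=proj(W,[[.429,-.2205,.013]])[0]; print("expect",g)
H,Sa,V=cv2.split(cv2.cvtColor(im,cv2.COLOR_BGR2HSV)); m=(~((H>95)&(H<125)&(Sa>150)&(V>80))).astype(np.uint8)
c=blob(m,(155,int(g[1]-110),352,min(384,int(g[1]+110)))); print(cv2.boundingRect(c))
P=onz(W,c.reshape(-1,2),.013); print((P.max(0)+P.min(0))/2,np.ptp(P,axis=0))
im=im.copy();cv2.drawContours(im,[c],-1,(0,0,255),1);cv2.imwrite("pics/w3c.png",im)
E
```

```text
2.9167 [ 0.42474321 -0.2121231   0.09012494] [-0.00232338  0.04662641  0.99890819  0.00173677]
expect [241.655459  212.8659774]
(199, 169, 88, 87)
[ 0.42962261 -0.21983527  0.013     ] [0.06326793 0.06002774 0.        ]
```

View pics/w3c.png

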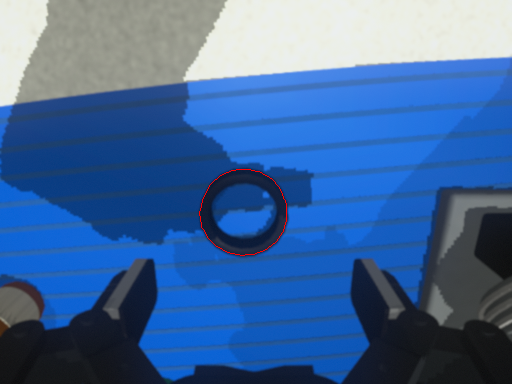

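The contour fits the spacer, about 60 mm at (243,212) px, so I'll centre, descend and grip.

>>> servo_tool([
  {"grip": 0, "x": -5.6, "y": -7.2, "z": 0, "roll": 0},
  {"grip": 0, "x": 0, "y": 0, "z": 30, "roll": 0},
  {"grip": 0, "x": 0, "y": 0, "z": 30, "roll": 0},
  {"grip": 0, "x": 0, "y": 0, "z": 20, "roll": 0},
  {"grip": 0, "x": 0, "y": 0, "z": 10, "roll": 0},
], grip_force=30)

```text
clock: 3.38
tcp_pos: [0.4329, -0.2231, 0.0016]
orientation: [0.001, 0.047, 0.999, -0.001]
wrist_force: [0.3, -0.2, -0.6]
finger_gap: 0.085
grip_force: 0.0
```

>>> servo_tool([
  {"grip": 1, "x": 0, "y": 0, "z": 0, "roll": 0},
  {"grip": 1, "x": 0, "y": 0, "z": 0, "roll": 0},
  {"grip": 1, "x": 0, "y": 0, "z": 0, "roll": 0},
  {"grip": 1, "x": 0, "y": 0, "z": 0, "roll": 0},
  {"grip": 1, "x": 0, "y": 0, "z": 0, "roll": 0},
])

```text
clock: 3.8
tcp_pos: [0.4331, -0.2233, 0.0035]
orientation: [0.002, 0.047, 0.999, -0.001]
wrist_force: [-1.0, 0.3, 7.6]
finger_gap: 0.0596
grip_force: 32.7
```

Gripped at 59.6 mm. I'll lift and move to a spot beside the lamp to look into the mouth and check the held part.

>>> servo_tool([
  {"grip": 1, "x": 0, "y": 0, "z": -20, "roll": 0},
  {"grip": 1, "x": 0, "y": 0, "z": -40, "roll": 0},
  {"grip": 1, "x": 0, "y": 0, "z": -40, "roll": 0},
  {"grip": 1, "x": 0, "y": 0, "z": -40, "roll": 0},
  {"grip": 1, "x": -32, "y": 17.5, "z": -15, "roll": 0},
])

```text
clock: 4.22
tcp_pos: [0.464, -0.2106, 0.1633]
orientation: [0.002, 0.05, 0.999, -0.003]
wrist_force: [1.0, -1.9, -0.9]
finger_gap: 0.0591
grip_force: 33.0
```

>>> servo_tool([
  {"grip": 1, "x": -32, "y": 17.5, "z": -15, "roll": 0},
  {"grip": 1, "x": -32, "y": 17.5, "z": -15, "roll": 0},
  {"grip": 1, "x": -32, "y": 17.5, "z": -15, "roll": 0},
  {"grip": 1, "x": -32, "y": 17.5, "z": -15, "roll": 0},
  {"grip": 1, "x": 0, "y": 0, "z": -20, "roll": 0},
])

```text
clock: 4.63
tcp_pos: [0.6037, -0.1475, 0.2361]
orientation: [0.001, 0.045, 0.999, 0.001]
wrist_force: [-0.2, -0.8, -0.8]
finger_gap: 0.0591
grip_force: 33.0
```

>>> servo_tool([
  {"grip": 1, "x": 0, "y": 0, "z": 0, "roll": 0},
  {"grip": 1, "x": 0, "y": 0, "z": 0, "roll": 0},
])

```text
clock: 4.8
tcp_pos: [0.5998, -0.1503, 0.2377]
orientation: [0.001, 0.047, 0.999, -0.001]
wrist_force: [0.1, -0.4, -1.0]
finger_gap: 0.059
grip_force: 33.0
```

Run:
```python
from h import *
P=[env.get_state()["tcp_pos"]]
s,im=shot("wrist","w4"); print(s["clock"],s["tcp_pos"],s["orientation"],s["wrist_force"])
s2=env.get_state(); print(s2["tcp_pos"],s2["orientation"])
cv2.imwrite("pics/w4b.png",cv2.resize(im,(800,600),interpolation=cv2.INTER_CUBIC))
import json; json.dump({k:np.array(s[k]).tolist() for k in("tcp_pos","orientation")},open("w4.json","w"))
```

```text
4.8 [ 0.59980705 -0.15027136  0.23769055] [ 1.44850562e-03  4.68790400e-02  9.98899345e-01 -5.96990745e-04] [ 0.10595509 -0.3863665  -0.99434785]
[ 0.59861338 -0.15034454  0.23646195] [ 2.69302508e-04  4.73134699e-02  9.98880038e-01 -1.81972388e-04]
```

View pics/w4b.png

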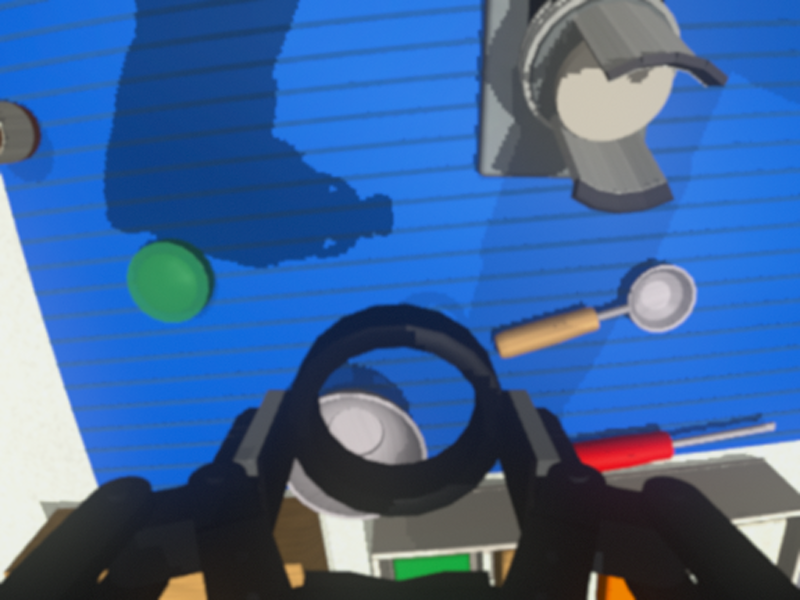

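The spacer is held level, spanning px800 cols 285–515 and rows 305–515. The carrier disc is visible at (556–672, 60–142), and the lens is at (171,281). I'll work out the seat centre from the disc edge.

Run:
```python
from h import *
import json
from scipy.optimize import least_squares
s=json.load(open("w4.json")); im=cv2.imread("pics/w4.png"); W=cam("wrist",s)
k=.64; sc=lambda p:(np.array(p)+.5)*k-.5
Rt=R.from_quat(np.array(s["orientation"])[[1,2,3,0]]).as_matrix()
def ontool(uv,zt):
    o,D=ray(W,uv); o=(o-s["tcp_pos"])@Rt; D=D@Rt; return (o+D*((zt-o[2])/D[:,2])[:,None])*1000
print("held -x edge",ontool(sc([[400,515]]),-.023)[0],"+x edge",ontool(sc([[400,305]]),-.005)[0])
H,Sa,V=cv2.split(cv2.cvtColor(im,cv2.COLOR_BGR2HSV))
m=((Sa<60)&(V>170)).astype(np.uint8); c=blob(m,(340,20,450,100)).reshape(-1,2); print(cv2.boundingRect(c))
lo=c[(c[:,0]<385)&(c[:,1]>60)|(c[:,1]>84)]  # free left/bottom edge
th=np.radians(-5.5); lx=np.array([np.cos(th),np.sin(th),0]); seat=np.array([.510,-.031,.096])
n=.5*lx+np.array([0,0,.866])
o,D=ray(W,lo+0.0)
for it in range(15):
    P=o+D*((n@(seat-o))/(D@n))[:,None]
    u=.866*lx-np.array([0,0,.5]); v=np.cross(n,u); Q=np.c_[(P-seat)@u,(P-seat)@v]
    r=least_squares(lambda q:np.hypot(*(Q-q).T)-.029,[0,0]); dx,dy=r.x
    seat=seat+lx*dx*.866+v*dy   # keep height .096
print("seat",seat.round(4),"rms",np.sqrt(np.mean(r.fun**2)).round(5),len(lo))
for nm,h in(("mouth",.049),):print(nm,(seat+n*h).round(4))
print("rims pred px800",(proj(W,[seat+n*.049+u*x+v*y for x in(-1,1) for y in(-.0272,.0272) for x in [x*.032]])/k).round(0).tolist())
g=((H>50)&(H<85)&(Sa>90)).astype(np.uint8); c=blob(g,(70,140,145,215)); P=onz(W,c.reshape(-1,2),.012); print("lens",((P.max(0)+P.min(0))/2).round(4),np.ptp(P,axis=0).round(3))
```

```text
held -x edge [-19.50836528   1.01965019 -23.        ] +x edge [34.80142595  0.93799963 -5.        ]
(357, 42, 75, 48)
seat [ 0.5102 -0.0316  0.096 ] rms 0.00028 61
mouth [ 0.5346 -0.034   0.1384]
rims pred px800 [[605.0, 70.0], [705.0, 142.0], [569.0, 199.0], [703.0, 146.0]]
lens [ 0.6091 -0.3174  0.012 ] [0.059 0.06  0.   ]
```

The seat is at (0.510,-0.032,0.096), consistent to 1 mm over the views. The spacer sits about 5 mm towards the robot in the pads. Next I'll go above the mouth on the head's axis.

>>> servo_tool([
  {"grip": 1, "x": 12.5, "y": 27.2, "z": 0, "roll": 0},
  {"grip": 1, "x": 12.5, "y": 27.2, "z": 0, "roll": 0},
  {"grip": 1, "x": 12.5, "y": 27.2, "z": 0, "roll": 0},
  {"grip": 1, "x": 12.5, "y": 27.2, "z": 0, "roll": 0},
  {"grip": 1, "x": 0, "y": 0, "z": 30, "roll": 0},
])

```text
clock: 5.27
tcp_pos: [0.5588, -0.0342, 0.2107]
orientation: [0.003, 0.046, 0.999, 0.0]
wrist_force: [0.5, -0.3, 0.8]
finger_gap: 0.0593
grip_force: 33.0
```

>>> servo_tool([
  {"grip": 1, "x": 0, "y": 0, "z": 20, "roll": 0},
  {"grip": 1, "x": 0, "y": 0, "z": 10, "roll": 0},
  {"grip": 1, "x": 0, "y": 0, "z": 0, "roll": 0},
])

```text
clock: 5.52
tcp_pos: [0.5563, -0.0372, 0.1731]
orientation: [-0.003, 0.048, 0.999, 0.0]
wrist_force: [-0.6, -0.7, -0.3]
finger_gap: 0.0588
grip_force: 33.0
```

>>> servo_tool([
  {"grip": 1, "x": 0, "y": 0, "z": 0, "roll": 0},
])

```text
clock: 5.6
tcp_pos: [0.5584, -0.0377, 0.1758]
orientation: [-0.001, 0.048, 0.999, 0.0]
wrist_force: [0.9, 0.4, -1.0]
finger_gap: 0.0591
grip_force: 33.0
```

>>> servo_tool([
  {"grip": 1, "x": 0, "y": 0, "z": 0, "roll": 0},
])

```text
clock: 5.68
tcp_pos: [0.5598, -0.0379, 0.1772]
orientation: [0.001, 0.048, 0.999, -0.0]
wrist_force: [0.6, 0.9, -0.1]
finger_gap: 0.0593
grip_force: 33.0
```

>>> servo_tool([
  {"grip": 1, "x": -1.5, "y": 0, "z": 11.5, "roll": 0},
  {"grip": 1, "x": 5, "y": 0, "z": 8.7, "roll": 0},
  {"grip": 1, "x": 5, "y": 0, "z": 8.7, "roll": 0},
  {"grip": 1, "x": 5, "y": 0, "z": 8.7, "roll": 0},
], grip_force=25)

```text
clock: 6.02
tcp_pos: [0.547, -0.0366, 0.1397]
orientation: [0.001, 0.048, 0.999, -0.0]
wrist_force: [0.6, 0.8, -0.4]
finger_gap: 0.0587
grip_force: 33.0
```

>>> servo_tool([
  {"grip": 1, "x": 5, "y": 0, "z": 8.7, "roll": 0},
])

```text
clock: 6.1
tcp_pos: [0.542, -0.0361, 0.131]
orientation: [0.001, 0.048, 0.999, -0.0]
wrist_force: [0.3, -0.1, -0.9]
finger_gap: 0.059
grip_force: 33.0
```

>>> servo_tool([
  {"grip": 1, "x": 5, "y": 0, "z": 8.7, "roll": 0},
])

```text
clock: 6.18
tcp_pos: [0.537, -0.0356, 0.1223]
orientation: [0.001, 0.048, 0.999, -0.0]
wrist_force: [-0.1, -0.2, -0.9]
finger_gap: 0.0591
grip_force: 33.0
```

>>> servo_tool([
  {"grip": 1, "x": 0, "y": 0, "z": 0, "roll": 0},
])

```text
clock: 6.27
tcp_pos: [0.535, -0.0351, 0.1209]
orientation: [-0.001, 0.048, 0.999, 0.0]
wrist_force: [-0.8, 0.5, -1.4]
finger_gap: 0.0592
grip_force: 33.0
```

Run:
```python
from h import *
s,im=shot("wrist","w5"); print(s["tcp_pos"],s["wrist_force"])
s2,side=shot("side","s5"); 
cv2.imwrite("pics/c5.png",np.hstack([cv2.resize(im[180:384,120:390],(480,363)),cv2.resize(side[180:260,190:260],(318,363),interpolation=cv2.INTER_CUBIC)]))
```

```text
[ 0.53503817 -0.03512666  0.12087693] [-0.79205613  0.45461851 -1.3890591 ]
```

View pics/c5.png

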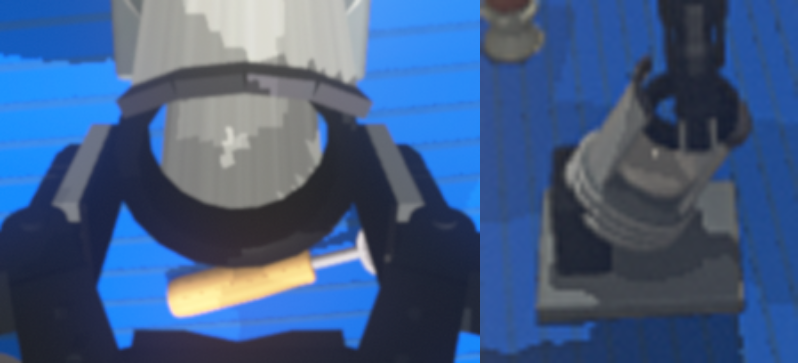

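The spacer is between the walls near the mouth, level, with no contact force. I'll continue along the axis.

>>> servo_tool([
  {"grip": 1, "x": 4, "y": 0, "z": 7, "roll": 0},
], grip_force=20)

```text
clock: 6.45
tcp_pos: [0.5352, -0.0354, 0.1168]
orientation: [0.003, 0.047, 0.999, -0.0]
wrist_force: [-0.8, 3.1, 6.8]
finger_gap: 0.0593
grip_force: 33.6
```

>>> servo_tool([
  {"grip": 1, "x": 4, "y": 0, "z": 7, "roll": 0},
])

```text
clock: 6.53
tcp_pos: [0.5301, -0.0343, 0.109]
orientation: [0.002, 0.047, 0.999, 0.0]
wrist_force: [-1.8, 1.9, 2.3]
finger_gap: 0.0593
grip_force: 32.8
```

>>> servo_tool([
  {"grip": 1, "x": 1.5, "y": 0, "z": 2.6, "roll": 0},
])

```text
clock: 6.62
tcp_pos: [0.5277, -0.034, 0.1054]
orientation: [0.002, 0.047, 0.999, 0.0]
wrist_force: [0.3, 2.1, 17.3]
finger_gap: 0.0591
grip_force: 33.9
```

>>> servo_tool([
  {"grip": 1, "x": 1.5, "y": 0, "z": 2.6, "roll": 0},
])

```text
clock: 6.7
tcp_pos: [0.5277, -0.034, 0.1048]
orientation: [0.003, 0.047, 0.999, 0.0]
wrist_force: [-1.9, 3.7, 22.1]
finger_gap: 0.0594
grip_force: 34.4
```

A force of 22 N means the near edge has met the carrier, so I'll back off and let the part drop instead.

>>> servo_tool([
  {"grip": 1, "x": -1.5, "y": 0, "z": -3, "roll": 0},
])

```text
clock: 6.78
tcp_pos: [0.5275, -0.034, 0.1062]
orientation: [0.001, 0.047, 0.999, -0.0]
wrist_force: [0.1, 0.5, -0.7]
finger_gap: 0.0592
grip_force: 32.5
```

>>> servo_tool([
  {"grip": 1, "x": 0, "y": 0, "z": 0, "roll": 0},
])

```text
clock: 6.87
tcp_pos: [0.5274, -0.0342, 0.106]
orientation: [0.001, 0.047, 0.999, -0.0]
wrist_force: [0.1, -0.3, 0.4]
finger_gap: 0.0593
grip_force: 32.7
```

Run:
```python
from h import *
s,im=shot("side","s6"); print(s["wrist_force"],s["tcp_pos"])
s,im=shot("wrist","w6")
```

```text
[ 0.11954642 -0.34873264  0.42799719] [ 0.52740007 -0.03416592  0.10599565]
```

>>> servo_tool([
  {"grip": 0, "x": 0, "y": 0, "z": 0, "roll": 0},
  {"grip": 0, "x": 0, "y": 0, "z": 0, "roll": 0},
  {"grip": 0, "x": 0, "y": 0, "z": 0, "roll": 0},
  {"grip": 0, "x": 0, "y": 0, "z": -10, "roll": 0},
  {"grip": 0, "x": 0, "y": 0, "z": -30, "roll": 0},
])

```text
clock: 7.38
tcp_pos: [0.5233, -0.0334, 0.1417]
orientation: [-0.004, 0.047, 0.999, 0.001]
wrist_force: [0.1, 0.8, 0.1]
finger_gap: 0.0855
grip_force: 0.0
```

>>> servo_tool([
  {"grip": 0, "x": 0, "y": 0, "z": -40, "roll": 0},
  {"grip": 0, "x": 0, "y": 0, "z": -40, "roll": 0},
  {"grip": 0, "x": -18, "y": -28, "z": -5, "roll": 0},
  {"grip": 0, "x": -18, "y": -28, "z": 0, "roll": 0},
  {"grip": 0, "x": -18, "y": -28, "z": 0, "roll": 0},
])

```text
clock: 7.8
tcp_pos: [0.5736, -0.1235, 0.2327]
orientation: [0.002, 0.046, 0.999, -0.001]
wrist_force: [-0.0, 0.5, 0.1]
finger_gap: 0.085
grip_force: 0.0
```

>>> servo_tool([
  {"grip": 0, "x": -10, "y": -20, "z": 0, "roll": 0},
  {"grip": 0, "x": 0, "y": 0, "z": 0, "roll": 0},
  {"grip": 0, "x": 0, "y": 0, "z": 0, "roll": 0},
])

```text
clock: 8.05
tcp_pos: [0.5805, -0.1446, 0.23]
orientation: [-0.0, 0.048, 0.999, 0.0]
wrist_force: [0.6, 0.3, -1.0]
finger_gap: 0.0852
grip_force: 0.0
```

Run:
```python
from h import *
import json
s,im=shot("wrist","w7"); print(s["clock"],s["tcp_pos"]); s2,sd=shot("side","s7")
W=cam("wrist",s)
json.dump({k:np.array(s[k]).tolist() for k in("tcp_pos","orientation")},open("w7.json","w"))
g=proj(W,[[.51,-.032,.1]])[0]; x,y=g.astype(int); print(g)
a=im[max(0,y-75):y+75,max(0,x-80):x+80]; b=sd[185:260,190:260]
cv2.imwrite("pics/c7.png",np.hstack([cv2.resize(a,(480,int(480*a.shape[0]/a.shape[1])),interpolation=cv2.INTER_CUBIC)[:340].copy() if 480*a.shape[0]/a.shape[1]>=340 else cv2.resize(a,(480,340)),cv2.resize(b,(317,340),interpolation=cv2.INTER_CUBIC)]))
print(max(0,x-80),max(0,y-75),a.shape)
H,Sa,V=cv2.split(cv2.cvtColor(im,cv2.COLOR_BGR2HSV))
gm=((H>50)&(H<85)&(Sa>90)).astype(np.uint8); c=blob(gm,(0,120,200,300)); P=onz(W,c.reshape(-1,2),.012); L=(P.max(0)+P.min(0))/2; print("lens",L.round(4),np.ptp(P,axis=0).round(3))
```

```text
8.05 [ 0.58048004 -0.14463732  0.22998497]
[390.63414227  82.81683466]
310 7 (150, 160, 3)
lens [ 0.6096 -0.3179  0.012 ] [0.059 0.059 0.   ]
```

View pics/c7.png

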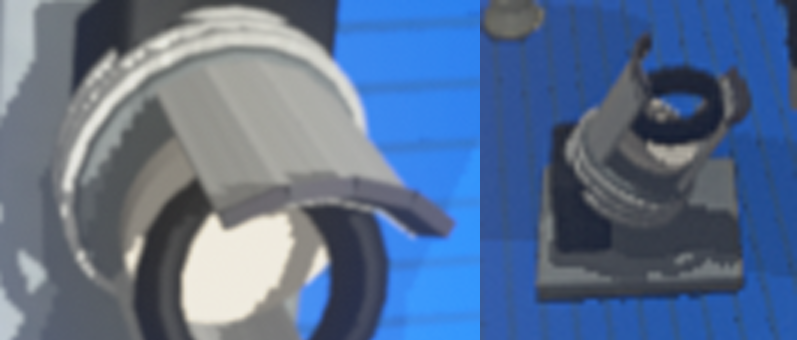

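The side and near views show the spacer in the head but wedged level: its near edge is on the carrier and its far edge is up the far wall. I'll press its far half down with half-open fingers in the gaps to lay it flat.

>>> servo_tool([
  {"grip": 0.45, "x": 12.6, "y": 26.2, "z": 0, "roll": 0},
  {"grip": 0.45, "x": 12.6, "y": 26.2, "z": 0, "roll": 0},
  {"grip": 0.45, "x": 12.6, "y": 26.2, "z": 0, "roll": 0},
  {"grip": 0.45, "x": 12.6, "y": 26.2, "z": 0, "roll": 0},
  {"grip": 0.45, "x": 0, "y": 0, "z": 30, "roll": 0},
])

```text
clock: 8.57
tcp_pos: [0.5406, -0.0297, 0.2058]
orientation: [0.004, 0.044, 0.999, 0.0]
wrist_force: [1.3, 0.2, -0.3]
finger_gap: 0.0468
grip_force: 0.0
```

>>> servo_tool([
  {"grip": 0.45, "x": 0, "y": 0, "z": 30, "roll": 0},
  {"grip": 0.45, "x": 0, "y": 0, "z": 20, "roll": 0},
  {"grip": 0.45, "x": 0, "y": 0, "z": 0, "roll": 0},
  {"grip": 0.45, "x": 0, "y": 0, "z": 0, "roll": 0},
])

```text
clock: 8.9
tcp_pos: [0.5388, -0.0332, 0.1499]
orientation: [-0.001, 0.046, 0.999, 0.0]
wrist_force: [-0.1, -0.1, 0.9]
finger_gap: 0.0474
grip_force: 0.0
```

>>> servo_tool([
  {"grip": 0.45, "x": 0, "y": 0, "z": 0, "roll": 0},
])

```text
clock: 8.98
tcp_pos: [0.5407, -0.034, 0.1517]
orientation: [0.001, 0.047, 0.999, -0.0]
wrist_force: [0.7, -0.5, -0.1]
finger_gap: 0.047
grip_force: 0.0
```

>>> servo_tool([
  {"grip": 0.45, "x": 0, "y": -1, "z": 16, "roll": 0},
  {"grip": 0.45, "x": 0, "y": 0, "z": 5, "roll": 0},
])

```text
clock: 9.15
tcp_pos: [0.541, -0.0357, 0.13]
orientation: [0.001, 0.047, 0.999, -0.0]
wrist_force: [-0.6, 0.6, -1.5]
finger_gap: 0.0469
grip_force: 0.0
```

>>> servo_tool([
  {"grip": 0.45, "x": 0, "y": 0, "z": 4, "roll": 0},
])

```text
clock: 9.23
tcp_pos: [0.5406, -0.0356, 0.1259]
orientation: [0.001, 0.047, 0.999, -0.0]
wrist_force: [0.0, -0.7, 0.9]
finger_gap: 0.0473
grip_force: 0.0
```

>>> servo_tool([
  {"grip": 0.45, "x": 0, "y": 0, "z": 3, "roll": 0},
])

```text
clock: 9.32
tcp_pos: [0.5406, -0.0356, 0.1228]
orientation: [0.001, 0.047, 0.999, -0.0]
wrist_force: [0.3, 0.2, 1.0]
finger_gap: 0.0473
grip_force: 0.2
```

>>> servo_tool([
  {"grip": 0.45, "x": 0, "y": 0, "z": 3, "roll": 0},
])

```text
clock: 9.4
tcp_pos: [0.5409, -0.0356, 0.1202]
orientation: [0.001, 0.047, 0.999, -0.0]
wrist_force: [-2.8, 0.4, 17.5]
finger_gap: 0.0471
grip_force: 9.1
```

>>> servo_tool([
  {"grip": 0.45, "x": 0, "y": 0, "z": 3, "roll": 0},
])

```text
clock: 9.48
tcp_pos: [0.5412, -0.0356, 0.1193]
orientation: [0.002, 0.047, 0.999, -0.0]
wrist_force: [-10.0, 1.8, 35.9]
finger_gap: 0.0472
grip_force: 17.9
```

The -10 N in x with 36 N in z suggests the tips caught the far rim. I'll back up and shift 7 mm towards the robot.

>>> servo_tool([
  {"grip": 0.45, "x": 0, "y": 0, "z": -7, "roll": 0},
  {"grip": 0.45, "x": 7, "y": 0, "z": 0, "roll": 0},
  {"grip": 0.45, "x": 0, "y": 0, "z": 4, "roll": 0},
])

```text
clock: 9.73
tcp_pos: [0.5329, -0.0348, 0.1201]
orientation: [0.001, 0.047, 0.999, -0.0]
wrist_force: [-1.4, 0.2, 4.2]
finger_gap: 0.0467
grip_force: 2.8
```

>>> servo_tool([
  {"grip": 0.45, "x": 0, "y": 0, "z": 3, "roll": 0},
])

```text
clock: 9.82
tcp_pos: [0.5333, -0.0348, 0.1182]
orientation: [0.001, 0.047, 0.999, -0.0]
wrist_force: [-10.7, 2.0, 40.3]
finger_gap: 0.0467
grip_force: 19.4
```

>>> servo_tool([
  {"grip": 0.45, "x": 0, "y": 0, "z": 2, "roll": 0},
])

```text
clock: 9.9
tcp_pos: [0.5333, -0.0348, 0.1179]
orientation: [0.001, 0.047, 0.999, -0.0]
wrist_force: [-13.6, 2.8, 42.5]
finger_gap: 0.047
grip_force: 20.8
```

>>> servo_tool([
  {"grip": 0.45, "x": 0, "y": 0, "z": 2, "roll": 0},
])

```text
clock: 9.98
tcp_pos: [0.533, -0.0347, 0.117]
orientation: [0.001, 0.047, 0.999, -0.0]
wrist_force: [-16.9, 2.9, 48.0]
finger_gap: 0.0467
grip_force: 23.2
```

Run:
```python
from h import *
s,im=shot("side","s8"); w,wi=shot("wrist","w8")
```

```text
(no output)
```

It is still jammed: a level 60×18 mm part nearly spans the bore's 63 mm on the diagonal. A better plan is to take it out, tilt it 30° in the pads by pressing its near edge on the lamp's near rim (which is square to the axis), then slide it in aligned. First I'll regrasp.

>>> servo_tool([
  {"grip": 0.45, "x": 0, "y": 0, "z": -25, "roll": 0},
  {"grip": 0, "x": 8, "y": 0, "z": 0, "roll": 0},
  {"grip": 0, "x": 0, "y": 0, "z": 0, "roll": 0},
  {"grip": 0, "x": 0, "y": 0, "z": 0, "roll": 0},
  {"grip": 0, "x": 0, "y": 0, "z": 15, "roll": 0},
])

```text
clock: 10.5
tcp_pos: [0.5266, -0.0344, 0.1232]
orientation: [0.002, 0.047, 0.999, -0.0]
wrist_force: [1.0, 0.6, 0.1]
finger_gap: 0.0855
grip_force: 0.0
```

>>> servo_tool([
  {"grip": 0, "x": 0, "y": 0, "z": 9, "roll": 0},
  {"grip": 0, "x": 0, "y": 0, "z": 0, "roll": 0},
])

```text
clock: 10.67
tcp_pos: [0.523, -0.0336, 0.1098]
orientation: [-0.003, 0.047, 0.999, 0.001]
wrist_force: [-0.4, 0.6, 0.1]
finger_gap: 0.0854
grip_force: 0.0
```

>>> servo_tool([
  {"grip": 0, "x": 0, "y": 0, "z": 0, "roll": 0},
])

```text
clock: 10.75
tcp_pos: [0.5241, -0.0338, 0.1115]
orientation: [-0.002, 0.047, 0.999, 0.0]
wrist_force: [-0.3, 0.1, -0.7]
finger_gap: 0.0856
grip_force: 0.0
```

>>> servo_tool([
  {"grip": 1, "x": 0, "y": 0, "z": 0, "roll": 0},
  {"grip": 1, "x": 0, "y": 0, "z": 0, "roll": 0},
  {"grip": 1, "x": 0, "y": 0, "z": 0, "roll": 0},
  {"grip": 1, "x": 0, "y": 0, "z": 0, "roll": 0},
], grip_force=20)

```text
clock: 11.08
tcp_pos: [0.5259, -0.0363, 0.1145]
orientation: [0.001, 0.048, 0.999, -0.003]
wrist_force: [-6.7, -21.1, 14.9]
finger_gap: 0.0467
grip_force: 14.2
```

>>> servo_tool([
  {"grip": 1, "x": -2.5, "y": 0, "z": -4.3, "roll": 0},
  {"grip": 1, "x": -5, "y": 0, "z": -8.7, "roll": 0},
  {"grip": 1, "x": -5, "y": 0, "z": -8.7, "roll": 0},
])

```text
clock: 11.33
tcp_pos: [0.5378, -0.0434, 0.1371]
orientation: [0.0, 0.05, 0.999, -0.009]
wrist_force: [-0.5, -18.0, 4.4]
finger_gap: 0.0066
grip_force: 7.7
```

>>> servo_tool([
  {"grip": 1, "x": -5, "y": 0, "z": -8.7, "roll": 0},
  {"grip": 1, "x": -5, "y": 0, "z": -8.7, "roll": 0},
  {"grip": 1, "x": -5, "y": 0, "z": -8.7, "roll": 0},
  {"grip": 1, "x": -5, "y": 0, "z": -8.7, "roll": 0},
  {"grip": 1, "x": -5, "y": 0, "z": -8.7, "roll": 0},
])

```text
clock: 11.75
tcp_pos: [0.563, -0.0378, 0.1791]
orientation: [0.0, 0.047, 0.999, -0.0]
wrist_force: [0.4, 0.4, -0.0]
finger_gap: 0.0002
grip_force: 0.0
```

>>> servo_tool([
  {"grip": 1, "x": -5, "y": 0, "z": -8.7, "roll": 0},
  {"grip": 1, "x": 0, "y": 0, "z": 0, "roll": 0},
])

```text
clock: 11.92
tcp_pos: [0.5695, -0.0386, 0.189]
orientation: [0.002, 0.047, 0.999, -0.0]
wrist_force: [0.7, -0.3, -0.6]
finger_gap: -0.0002
grip_force: 0.0
```

Run:
```python
from h import *
import json
w,wi=shot("wrist","w9"); s,im=shot("side","s9"); print(w["tcp_pos"],w["orientation"],w["wrist_force"],w["finger_gap"])
json.dump({k:np.array(w[k]).tolist() for k in("tcp_pos","orientation")},open("w9.json","w"))
f=cv2.imread("pics/s6.png")
up=lambda a:cv2.resize(a,(400,300),interpolation=cv2.INTER_CUBIC)
g=cv2.imread("pics/s8.png")
cv2.imwrite("pics/c9.png",np.vstack([np.hstack([up(wi[150:384,100:412]),up(im[150:240,180:300])]),np.hstack([up(f[180:255,190:290]),up(g[180:255,190:290])])]))
```

```text
[ 0.5695291  -0.0385585   0.18902151] [ 2.14854874e-03  4.72515753e-02  9.98880649e-01 -3.47959029e-04] [ 0.6590212  -0.2573552  -0.61346826] -0.00020936615112975552
```

View pics/c9.png

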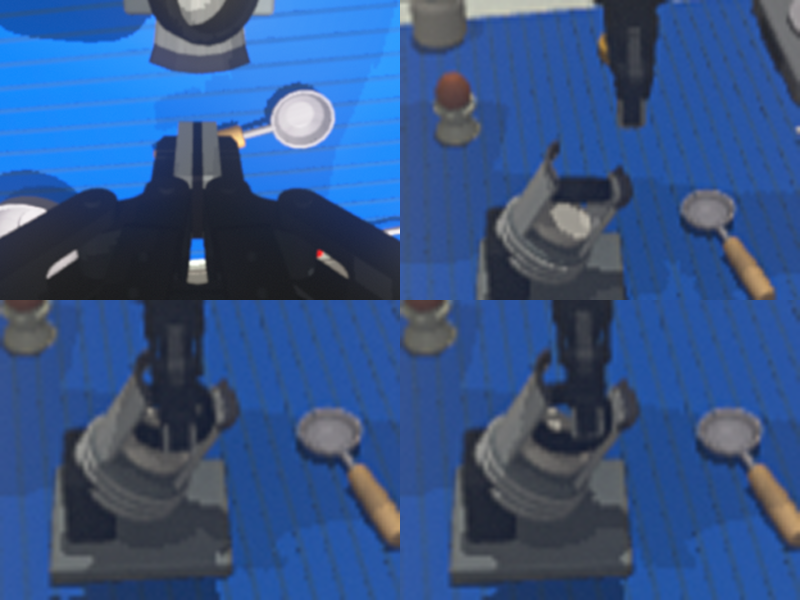

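That showed the gripper slipped off and closed empty. The spacer now sits tipped across the mouth in the head (side crop, band (555,180)–(615,200)). The views are used up, so I'll measure numerically from above the mouth.

>>> servo_tool([
  {"grip": 0, "x": 15, "y": 2, "z": -25, "roll": 0},
  {"grip": 0, "x": 15, "y": 2, "z": -25, "roll": 0},
  {"grip": 0, "x": 8, "y": 0, "z": 0, "roll": 0},
  {"grip": 0, "x": 0, "y": 0, "z": 0, "roll": 0},
  {"grip": 0, "x": 0, "y": 0, "z": 0, "roll": 0},
])

```text
clock: 12.43
tcp_pos: [0.5296, -0.0304, 0.2365]
orientation: [-0.0, 0.047, 0.999, 0.0]
wrist_force: [-0.8, 0.5, -0.3]
finger_gap: 0.0606
grip_force: 0.0
```

Run:
```python
from h import *
import json
w,wi=shot("wrist","w10"); s,si=shot("side","s10"); t,ti=shot("top","t10"); print(w["tcp_pos"],w["orientation"])
json.dump({k:np.array(w[k]).tolist() for k in("tcp_pos","orientation")},open("w10.json","w"))
W,S=cam("wrist",w),cam("side")
n=np.array([.5*.9954,-.5*.0958,.866])
seat=np.array([.5102,-.0316,.096])
for nm,C,im in(("w",W,wi),("s",S,si)):
    print(nm,"axis px h0,18,49",proj(C,[seat,seat+n*.018,seat+n*.049]).round(1).tolist())
def dump(im,x0,y0,x1,y1,st):
    V=im[y0:y1,x0:x1].astype(int); b,g,r=V[...,0],V[...,1],V[...,2]
    for y in range(0,y1-y0,st):
        print(y0+y,"".join("#" if max(V[y,x])<55 else("B" if b[y,x]>1.4*r[y,x] and b[y,x]>80 else("o" if V[y,x].max()>170 else("+" if V[y,x].max()>110 else "."))) for x in range(0,x1-x0,st)))
g=proj(W,[seat+n*.035])[0].astype(int)
dump(wi,g[0]-100,max(0,g[1]-90),g[0]+100,g[1]+75,3)
dump(si,198,184,256,235,1)
```

```text
[ 0.52958768 -0.03043272  0.23652183] [-2.77390872e-05  4.72544087e-02  9.98882884e-01  5.77549338e-05]
w axis px h0,18,49 [[250.1, 157.9], [249.9, 173.0], [249.6, 202.4]]
s axis px h0,18,49 [[228.3, 213.2], [231.3, 208.9], [236.6, 201.3]]
98 BBBBBBBBBBBBBBBBBooo++...+ooooooooooooooooo+..ooooooBBBBBBBBBBBBBBB
101 BBBBBBBBBBBBBBBBBoo++++.oooooooooooooooooooo+.ooooooBBBBBBBBBBBBBBB
104 BBBBBBBBBBBBBBBBBoo+++oo+ooooo++++++++ooooooooooooo+BBBBBBBBBBBBBBB
107 BBBBBBBBBBBBBBBBB++++o+oooo++++oooooo++++oooooooooo+BBBBBBBBBBBBBBB
110 BBBBBBBBBBBBBBBBB+++++ooo+++ooooooooooooo++oooooooo+BBBBBBBBBBBBBBB
113 BBBBBBBBBBBBBBBBB+++o+oo+++oooooooooooooooo++oooooo+BBBBBBBBBBBBBBB
116 BBBBBBBBBBBBBBBBB+++ooo++ooooooooooooooooooo++ooooo+BBBBBBBBBBBBBBB
119 BBBBBBBBBBBBBBBBB+++oo+++ooooooooooooooooooo+++oooo+BBBBBBBBBBBBBBB
122 BBBBBBBBBBBBBBBBB+++o++++ooooooooooooooooooo+++oooo+BBBBBBBBBBBBBBB
125 BBBBBBBBBBBBBBBBB++++++++ooooooooooooooooooo++++ooo+BBBBBBBBBBBBBBB
128 BBBBBBBBBBBBBBBBB+++.++.oooooooooooooooooooo++++ooo+BBBBBBBBBBBBBBB
131 BBBBBBBBBBBBBBBBB+++....ooooooooooooooooooooo++++oo+BBBBBBBBBBBBB
[... 5611 characters left out ...]
BBBBBBB
224 BBBBBB.........+..+.............................BBBBBBBBBB
225 BBBBBB+............++...........................BBBBBBBBBB
226 BBBBBB+......##.................................BBBBBBBBBB
227 BBBBBB+..##.##....+.............................BBBBBBBBBB
228 BBBBBB+..#..##..+...............................BBBBBBBBBB
229 BBBBBB+.....###..+...............................BBBBBBBBB
230 BBBBBB+..#.####..................................BBBBBBBBB
231 BBBBBB+..##...###................................BBBBBBBBB
232 BBBBB+++.#########...............................BBBBBBBBB
233 BBBBB+++.#####.####..............................BBBBBBBBB
234 BBBBB+++.############............................BBBBBBBBB
```

Run:
```python
import cv2,numpy as np
im=cv2.imread("pics/w10.png").astype(int)
for y in range(154,224,2):
    print(y,"".join("~" if im[y,x,0]>1.5*im[y,x,2]+15 and im[y,x,0]>90 else "0123456789"[min(9,int(im[y,x].max()//20))] for x in range(206,300,2)))
```

```text
154 66655677777779999999999999999999999988777799888
156 66665677777779988888999999999999999988757998888
158 66666677777778977777778999999999999988846988888
160 66666677777778976666555766668999999878745888888
162 68766677777665554555555655545566799767644788888
164 89866677765444455555556777666665567766643688888
166 99976776544444444444456666777776565556643688888
168 99986554444444444455666666677776666544543588888
170 99985444444433333577777777777776554444443488888
172 99864444443333333677778888998877534444444488888
174 99965444333333335997788999999888533334443588888
176 99765543333333339999999999999887433333343588888
178 98666533333333349999999999999876333333333588888
180 97666533333333358999999999987776333333333588888
182 96666543333333368888999999877775333333333688888
184 98766543333333368888999999777764333333334788888
186 99886543333333358889999988777753333333334888888
188 ~~~~~~~333333335888999997777764333333333588888~
190 ~~~~~~~333333334678999987777753333333334~~~~~~~
192 ~~~~~~~43333333566777777777763333333333~~~~~~~~
194 ~~~~~~~~433333346666777777763333333333~~~~~~~~~
196 ~~~~~~~~433333336666777777643333333333~~~~~~~~~
198 ~~~~~~~~~4333333566677776543333333333~~~~~~~~~~
200 ~~~~~~~~~4433333466667764333333333333~~~~~~~~~~
202 ~~~~~~~~~544433345665543333333333333~~~~~~~~~~~
204 ~~~~~~~~~754444444443333333333333334~~~~~~~~~~~
206 ~~~~~~~~~885444444333333333333333346~~~~~~~~~~~
208 ~~~~~~~~~898644444433333333333333478~~~~~~~~~~~
210 ~~~~~~~~8899985444433333333333335788~~~~~~~~~~~
212 ~~~~~~~~8999999754433333333333468888~~~~~~~~~~~
214 ~~~~~~~~79999999975443333334457888889~~~~~~~~~~
216 ~~~~~~~~7899999999975555455788888887~~~~~~~~~~~
218 ~~~~~~~~6677899999999998889999888765~~~~~~~~~~~
220 ~~~~~~~~66666789999999999999987666655~~~~~~~~~~
222 ~~~~~~~~66666666777788888777766666655~~~~~~~~~~
```

Run:
```python
from h import *
import json
w=json.load(open("w10.json")); W,S=cam("wrist",w),cam("side")
th=np.radians(-5.5); lx=np.array([np.cos(th),np.sin(th),0]); ly=np.array([-lx[1],lx[0],0]); z=np.array([0,0,1.])
n=.5*lx+.866*z; u=.866*lx-.5*z; seat=np.array([.5102,-.0316,.096])
def show(nm,C,ax,e):
    f=np.cross(ax,e); P=[]
    for r,zz in((.030,.009),(.030,-.009),(.023,.009),(.023,-.009)):
        P+= [C+ax*zz+e*r, C+ax*zz-e*r, C+ax*zz+f*r, C+ax*zz-f*r]
    a=proj(W,P).round(0).astype(int).reshape(4,4,2); b=proj(S,P).round(0).astype(int).reshape(4,4,2)
    for i,l in enumerate(("OT","OB","HT","HB")): print(nm,l,"far,near,+y,-y  W",a[i].tolist()," S",b[i].tolist())
show("flat",seat+n*.009,n,u)
show("level h22",seat+n*.022,z,lx)
```

```text
flat OT far,near,+y,-y  W [[250, 198], [250, 144], [287, 173], [213, 173]]  S [[241, 212], [222, 205], [231, 202], [232, 216]]
flat OB far,near,+y,-y  W [[250, 183], [250, 129], [286, 158], [214, 158]]  S [[238, 217], [219, 210], [228, 206], [228, 221]]
flat HT far,near,+y,-y  W [[250, 192], [250, 151], [279, 173], [221, 173]]  S [[239, 212], [224, 206], [231, 203], [231, 214]]
flat HB far,near,+y,-y  W [[250, 177], [250, 136], [278, 158], [223, 158]]  S [[236, 216], [221, 210], [228, 208], [228, 219]]
level h22 OT far,near,+y,-y  W [[250, 216], [250, 141], [289, 180], [211, 180]]  S [[243, 205], [221, 206], [232, 199], [232, 213]]
level h22 OB far,near,+y,-y  W [[250, 208], [250, 137], [287, 174], [213, 174]]  S [[243, 210], [221, 211], [232, 203], [232, 218]]
level h22 HT far,near,+y,-y  W [[250, 208], [250, 150], [280, 180], [220, 180]]  S [[240, 205], [223, 206], [232, 200], [232, 211]]
level h22 HB far,near,+y,-y  W [[250, 200], [250, 146], [278, 174], [222, 174]]  S [[240, 210], [224, 211], [232, 205], [232, 216]]
```

Reading the numbers, the spacer is in the head tipped about 36° with its -y side up: the outer width is 68 px, the through-hole only 32 px, and it is edge-on in the side view. I'll grip its raised -y wall (one finger in the hole, one outside in the gap) and lift it out.

>>> servo_tool([
  {"grip": 0.65, "x": 4, "y": -21, "z": 0, "roll": 0},
  {"grip": 0.65, "x": 0, "y": 0, "z": 20, "roll": 0},
  {"grip": 0.65, "x": 0, "y": 0, "z": 30, "roll": 0},
  {"grip": 0.65, "x": 0, "y": 0, "z": 20, "roll": 0},
  {"grip": 0.65, "x": 0, "y": 0, "z": 0, "roll": 0},
], grip_force=25)

```text
clock: 13.0
tcp_pos: [0.5211, -0.0505, 0.1617]
orientation: [-0.004, 0.047, 0.999, 0.001]
wrist_force: [-0.9, 0.2, -0.5]
finger_gap: 0.0301
grip_force: 0.0
```

>>> servo_tool([
  {"grip": 0.65, "x": 0, "y": 0, "z": 0, "roll": 0},
])

```text
clock: 13.08
tcp_pos: [0.5231, -0.0509, 0.1654]
orientation: [-0.002, 0.047, 0.999, 0.0]
wrist_force: [0.2, 0.4, -0.2]
finger_gap: 0.03
grip_force: 0.0
```

>>> servo_tool([
  {"grip": 0.65, "x": 0, "y": 0, "z": 10, "roll": 0},
])

```text
clock: 13.17
tcp_pos: [0.526, -0.0515, 0.159]
orientation: [0.002, 0.047, 0.999, -0.0]
wrist_force: [0.3, -0.1, 0.5]
finger_gap: 0.0297
grip_force: 0.0
```

>>> servo_tool([
  {"grip": 0.65, "x": 0, "y": 0, "z": 10, "roll": 0},
])

```text
clock: 13.25
tcp_pos: [0.5258, -0.0514, 0.1481]
orientation: [0.002, 0.047, 0.999, -0.0]
wrist_force: [0.7, -0.9, -0.6]
finger_gap: 0.0296
grip_force: 0.0
```

>>> servo_tool([
  {"grip": 0.65, "x": 0, "y": 0, "z": 8, "roll": 0},
])

```text
clock: 13.33
tcp_pos: [0.5248, -0.0511, 0.1389]
orientation: [0.001, 0.047, 0.999, -0.0]
wrist_force: [-0.5, 0.8, 0.5]
finger_gap: 0.03
grip_force: 0.0
```

>>> servo_tool([
  {"grip": 0.65, "x": 0, "y": 0, "z": 6, "roll": 0},
])

```text
clock: 13.42
tcp_pos: [0.5241, -0.051, 0.1323]
orientation: [-0.0, 0.047, 0.999, 0.0]
wrist_force: [0.3, -0.2, 0.0]
finger_gap: 0.0296
grip_force: 0.0
```

>>> servo_tool([
  {"grip": 0.65, "x": 0, "y": 0, "z": 6, "roll": 0},
])

```text
clock: 13.5
tcp_pos: [0.5241, -0.051, 0.1265]
orientation: [0.0, 0.047, 0.999, 0.0]
wrist_force: [0.7, -0.1, 0.4]
finger_gap: 0.0302
grip_force: 0.0
```

>>> servo_tool([
  {"grip": 1, "x": 0, "y": 0, "z": 0, "roll": 0},
  {"grip": 1, "x": 0, "y": 0, "z": 0, "roll": 0},
  {"grip": 1, "x": 0, "y": 0, "z": 0, "roll": 0},
])

```text
clock: 13.75
tcp_pos: [0.523, -0.0516, 0.1264]
orientation: [-0.001, 0.047, 0.999, -0.001]
wrist_force: [-3.2, -3.1, -4.7]
finger_gap: 0.0112
grip_force: 22.2
```

Gripped the wall (11 mm gap). Now I'll lift out.

>>> servo_tool([
  {"grip": 1, "x": -2, "y": 0, "z": -4, "roll": 0},
  {"grip": 1, "x": -4, "y": 0, "z": -7, "roll": 0},
  {"grip": 1, "x": -5, "y": 0, "z": -8.7, "roll": 0},
  {"grip": 1, "x": -5, "y": 0, "z": -8.7, "roll": 0},
  {"grip": 1, "x": -5, "y": 0, "z": -8.7, "roll": 0},
])

```text
clock: 14.17
tcp_pos: [0.5468, -0.0527, 0.1661]
orientation: [0.002, 0.047, 0.999, 0.001]
wrist_force: [0.1, 0.5, -0.7]
finger_gap: 0.0079
grip_force: 26.0
```

>>> servo_tool([
  {"grip": 1, "x": -5, "y": 0, "z": -8.7, "roll": 0},
  {"grip": 1, "x": -5, "y": 0, "z": -8.7, "roll": 0},
  {"grip": 1, "x": -5, "y": 0, "z": -15, "roll": 0},
  {"grip": 1, "x": 0, "y": 0, "z": -25, "roll": 0},
  {"grip": 1, "x": 0, "y": 0, "z": 0, "roll": 0},
])

```text
clock: 14.58
tcp_pos: [0.5637, -0.0544, 0.2277]
orientation: [0.005, 0.047, 0.999, -0.0]
wrist_force: [1.6, -0.1, -0.5]
finger_gap: 0.0078
grip_force: 25.9
```

Run:
```python
from h import *
import json
w,wi=shot("wrist","w11"); print(w["tcp_pos"],w["wrist_force"],w["finger_gap"])
V=wi.max(2).astype(int);b=wi[...,0].astype(int);r=wi[...,2].astype(int)
for y in range(200,384,6):
    print(y,"".join("~" if b[y,x]>1.5*r[y,x]+15 and b[y,x]>70 else "0123456789"[min(9,V[y,x]//20)] for x in range(120,420,5)))
```

```text
[ 0.56368567 -0.0544287   0.2276905 ] [ 1.57582346 -0.09407257 -0.50591696] 0.007818987319076499
200 ~~~~~~~~~~~~~~~~~~~~~~~~~~~~~~~~~~~~333~~~~~~~~~~~~~~~~~~~~~
206 ~~~~~~~~~~~~~~~~~~~~~~~~~~~~~~~~~33333~~~~~~~~~~~~~~~~~~~~~~
212 ~~~~~~~~~~~~~~~~~~~~~~~~~~~~~~~~~~3444555444~~99~~~~~~~~~~~~
218 ~~~~~~~~~~~~~~~~~~~~~~~~~~~~~~~~44444444444554~79~~~~~~~~~~~
224 ~~~~~~~~~~~~~~~~~~~~~~~~~~~~~~~44444~~~~7874445~6~~~~~~~~~~~
230 ~~~~~~~~~~~~~~~~~~~~~~~~~~~~~~334~~~~~~~999994445~~~~~~~~~~~
236 ~~~~~~~~~~~~~~~~~~~~~~~~~~~~~~33~~57~~89999999~44~~~~~~~~~~~
242 ~~~~~~~~~~~~~~~~~~~~~~~~~~~~~337999999~~~999996~4~~~~~~~~~~~
248 ~~~~~~~~~~~~~~~~~~~~~~~66~~~335599999~~~~~99999~~~~~~~~~~~~~
254 ~~~~~~~~~~~~~~~~~~~~~~765~~~335599~~~~~~~~~~~~~~~~~~~~~~~~~~
260 ~~~~~~~~~~~~~~~~~~~~~~665~~33355333~~~~~~~~~~~~~~~~~~~~~~~~~
266 ~~~~~~~~~~~~~~~~~~~~~~664333~355433~~~~~~~~~~~~~~~~~~~~~~~~~
272 ~~~~~~~~~~~~~~~~~~~~~46643333355433~~~~~~~~~~~~~~4~~~~~~~~~~
278 ~~~~~~~~~~~~~~~~~~~~~4663~3222555233~~~~~~~~~3~~~4~~~~~~~~~~
284 ~~~~~~~~~~~~~~~~~~~~~5553~2222555222~~~~~~~~333~44~~~~~~~~~~
290 ~~79998555~~~~~~~~~~~~36
[... 311 characters left out ...]
222222222222222~~~~3222222222222222222233333~99999
326 3333322222222222222222222~~~~3222222222222222222223333335887
332 3332222222222222222222222~~994222222222222222222222333333457
338 332222222222222222222222999999322222222212222222222223333334
344 222222222222222222222222877777422222221111222222222322333333
350 222259222222221222222222677677422222221111222222662223233333
356 222882222222111111122222777777522221111111112232146422332333
362 225411122221111111112222776777622211111111111231112632222222
368 221111111111111111111122567766421111111111121111111122222222
374 221111111111111111111111212222211111111111122111111112222222
380 211111111131111111111111111111111111111111123221111111222222
```

The spacer is held by its wall, level, extending to the +y side. I'll put it back on the mat to regrasp properly.

>>> servo_tool([
  {"grip": 1, "x": 19, "y": -33.7, "z": 0, "roll": 0},
  {"grip": 1, "x": 19, "y": -33.7, "z": 0, "roll": 0},
  {"grip": 1, "x": 19, "y": -33.7, "z": 0, "roll": 0},
  {"grip": 1, "x": 19, "y": -33.7, "z": 0, "roll": 0},
  {"grip": 1, "x": 19, "y": -33.7, "z": 0, "roll": 0},
])

```text
clock: 15.05
tcp_pos: [0.449, -0.214, 0.2218]
orientation: [0.001, 0.047, 0.999, 0.0]
wrist_force: [1.3, -0.9, -2.1]
finger_gap: 0.0081
grip_force: 26.0
```

>>> servo_tool([
  {"grip": 1, "x": 19, "y": -33.7, "z": 0, "roll": 0},
  {"grip": 1, "x": 0, "y": 0, "z": 40, "roll": 0},
  {"grip": 1, "x": 0, "y": 0, "z": 40, "roll": 0},
  {"grip": 1, "x": 0, "y": 0, "z": 40, "roll": 0},
  {"grip": 1, "x": 0, "y": 0, "z": 40, "roll": 0},
])

```text
clock: 15.47
tcp_pos: [0.428, -0.2455, 0.0607]
orientation: [0.002, 0.048, 0.999, -0.0]
wrist_force: [0.7, -0.7, -0.8]
finger_gap: 0.0078
grip_force: 26.0
```

>>> servo_tool([
  {"grip": 1, "x": 0, "y": 0, "z": 30, "roll": 0},
  {"grip": 1, "x": 0, "y": 0, "z": 10, "roll": 0},
  {"grip": 1, "x": 0, "y": 0, "z": 5, "roll": 0},
])

```text
clock: 15.72
tcp_pos: [0.4264, -0.2438, 0.0148]
orientation: [-0.001, 0.047, 0.999, 0.001]
wrist_force: [-0.6, 0.1, -0.2]
finger_gap: 0.0076
grip_force: 26.0
```

>>> servo_tool([
  {"grip": 1, "x": 0, "y": 0, "z": 4, "roll": 0},
])

```text
clock: 15.8
tcp_pos: [0.4281, -0.2452, 0.013]
orientation: [0.0, 0.047, 0.999, 0.0]
wrist_force: [-0.7, 0.5, 1.7]
finger_gap: 0.008
grip_force: 25.7
```

>>> servo_tool([
  {"grip": 1, "x": 0, "y": 0, "z": 3, "roll": 0},
])

```text
clock: 15.88
tcp_pos: [0.4285, -0.2457, 0.0119]
orientation: [0.001, 0.047, 0.999, -0.001]
wrist_force: [-9.3, 5.8, 32.0]
finger_gap: 0.0077
grip_force: 28.9
```

>>> servo_tool([
  {"grip": 1, "x": 0, "y": 0, "z": 2, "roll": 0},
])

```text
clock: 15.97
tcp_pos: [0.4286, -0.246, 0.0116]
orientation: [0.001, 0.047, 0.999, -0.001]
wrist_force: [-13.1, 8.0, 42.5]
finger_gap: 0.0081
grip_force: 30.6
```

>>> servo_tool([
  {"grip": 0.65, "x": 0, "y": 0, "z": 0, "roll": 0},
  {"grip": 0.65, "x": 0, "y": 0, "z": 0, "roll": 0},
  {"grip": 0.65, "x": 0, "y": 0, "z": -40, "roll": 0},
  {"grip": 0, "x": 0, "y": 26, "z": -30, "roll": 0},
  {"grip": 0, "x": 0, "y": 0, "z": 0, "roll": 0},
])

```text
clock: 16.38
tcp_pos: [0.4335, -0.2193, 0.0841]
orientation: [0.004, 0.047, 0.999, -0.002]
wrist_force: [1.0, 0.0, 0.6]
finger_gap: 0.0533
grip_force: 0.0
```

>>> servo_tool([
  {"grip": 0, "x": 0, "y": 0, "z": 0, "roll": 0},
  {"grip": 0, "x": 0, "y": 0, "z": 0, "roll": 0},
  {"grip": 0, "x": 0, "y": 0, "z": 0, "roll": 0},
])

```text
clock: 16.63
tcp_pos: [0.4298, -0.2193, 0.0772]
orientation: [0.0, 0.047, 0.999, -0.0]
wrist_force: [0.1, -0.2, -0.3]
finger_gap: 0.0849
grip_force: 0.0
```

```bash
cat >> h.py <<'E'
def find(C,im,p,z,kind="notblue",half=60):
    g=proj(C,[p])[0].astype(int); H,Sa,V=cv2.split(cv2.cvtColor(im,cv2.COLOR_BGR2HSV))
    m=((H>50)&(H<85)&(Sa>90)) if kind=="lens" else ~((H>95)&(H<130)&(Sa>150)&(V>60))
    c=blob(m.astype(np.uint8),(max(0,g[0]-half),max(0,g[1]-half),g[0]+half,min(384,g[1]+half)))
    P=onz(C,c.reshape(-1,2),z); return (P.max(0)+P.min(0))/2,np.ptp(P,axis=0),cv2.boundingRect(c)
E
python3 - <<'E'
from h import *
w,wi=shot("wrist","w12"); s,si=shot("side","s12")
P,d,r=find(cam("wrist",w),wi,[.43,-.219,.013],.013,half=65); print(w["tcp_pos"],w["wrist_force"],w["orientation"],P.round(4),d.round(4),r,"tool delta",totool(w,P).round(1))
P,d,r=find(cam("side"),si,P,.013,half=18); print(P.round(4),d.round(4),r)
E
```

```text
[ 0.4297971  -0.21925344  0.07723384] [ 0.12342514 -0.22776373 -0.34955298] [ 3.18613245e-05  4.72432553e-02  9.98883413e-01 -1.16895124e-05] [ 0.4323 -0.2207  0.013 ] [0.0626 0.0595 0.    ] (206, 169, 93, 91) tool delta [-2.7 -1.2 64.2]
[ 0.4292 -0.211   0.013 ] [0.0598 0.1096 0.    ] (194, 272, 25, 36)
```

The spacer is flat on the mat at (0.432,-0.221). I'll regrasp it centred and a little higher, with light force.

>>> servo_tool([
  {"grip": 0, "x": -2.7, "y": -1.2, "z": 20, "roll": 0},
  {"grip": 0, "x": 0, "y": 0, "z": 30, "roll": 0},
  {"grip": 0, "x": 0, "y": 0, "z": 20, "roll": 0},
  {"grip": 0, "x": 0, "y": 0, "z": 0, "roll": 0},
  {"grip": 0, "x": 0, "y": 0, "z": 0, "roll": 0},
], grip_force=20)

```text
clock: 17.15
tcp_pos: [0.4309, -0.2197, 0.0061]
orientation: [-0.002, 0.047, 0.999, 0.001]
wrist_force: [-0.2, 0.6, -0.3]
finger_gap: 0.0857
grip_force: 0.0
```

>>> servo_tool([
  {"grip": 1, "x": 0, "y": 0, "z": 0, "roll": 0},
  {"grip": 1, "x": 0, "y": 0, "z": 0, "roll": 0},
  {"grip": 1, "x": 0, "y": 0, "z": 0, "roll": 0},
  {"grip": 1, "x": 0, "y": 0, "z": 0, "roll": 0},
  {"grip": 1, "x": 0, "y": 0, "z": 0, "roll": 0},
])

```text
clock: 17.57
tcp_pos: [0.4334, -0.2214, 0.0091]
orientation: [0.001, 0.047, 0.999, -0.001]
wrist_force: [-1.6, 0.6, 6.5]
finger_gap: 0.0597
grip_force: 21.1
```

>>> servo_tool([
  {"grip": 1, "x": 0, "y": 0, "z": -20, "roll": 0},
  {"grip": 1, "x": 0, "y": 0, "z": -40, "roll": 0},
  {"grip": 1, "x": 0, "y": 0, "z": -40, "roll": 0},
  {"grip": 1, "x": 0, "y": 0, "z": -40, "roll": 0},
  {"grip": 1, "x": 0, "y": 0, "z": -40, "roll": 0},
])

```text
clock: 17.98
tcp_pos: [0.4322, -0.2203, 0.19]
orientation: [0.0, 0.047, 0.999, -0.0]
wrist_force: [1.6, -0.3, -1.4]
finger_gap: 0.0592
grip_force: 22.1
```

>>> servo_tool([
  {"grip": 1, "x": -12.9, "y": 32.6, "z": -10, "roll": 0},
  {"grip": 1, "x": -12.9, "y": 32.6, "z": 0, "roll": 0},
  {"grip": 1, "x": -12.9, "y": 32.6, "z": 0, "roll": 0},
  {"grip": 1, "x": -12.9, "y": 32.6, "z": 0, "roll": 0},
  {"grip": 1, "x": -12.9, "y": 32.6, "z": 0, "roll": 0},
])

```text
clock: 18.4
tcp_pos: [0.5127, -0.063, 0.1985]
orientation: [0.001, 0.047, 0.999, -0.0]
wrist_force: [1.2, -0.1, -1.0]
finger_gap: 0.0591
grip_force: 22.1
```

>>> servo_tool([
  {"grip": 1, "x": -12.9, "y": 32.6, "z": 0, "roll": 0},
  {"grip": 1, "x": 0, "y": 0, "z": 15, "roll": 0},
  {"grip": 1, "x": 0, "y": 0, "z": 0, "roll": 0},
  {"grip": 1, "x": 0, "y": 0, "z": 0, "roll": 0},
  {"grip": 1, "x": 0, "y": 0, "z": 0, "roll": 0},
])

```text
clock: 18.82
tcp_pos: [0.5275, -0.0337, 0.183]
orientation: [-0.0, 0.048, 0.999, -0.0]
wrist_force: [-0.8, -0.0, -0.4]
finger_gap: 0.0593
grip_force: 22.1
```

```bash
cat >> h.py <<'E'
def held(im,s):  # extent of the held dark part along image column 253: rows
    W=cam("wrist",s); Rt=R.from_quat(np.array(s["orientation"])[[1,2,3,0]]).as_matrix()
    def ontool(uv,zt):
        o,D=ray(W,uv); o=(o-s["tcp_pos"])@Rt; D=D@Rt; return (o+D*((zt-o[2])/D[:,2])[:,None])*1000
    return ontool
E
python3 - <<'E'
from h import *
w,wi=shot("wrist","w13"); print(w["tcp_pos"],w["orientation"],w["finger_gap"])
for x in(240,254,268):
    c=wi[150:384,x].astype(int); print(x,"".join("~" if p[0]>1.5*p[2]+15 and p[0]>70 else "0123456789"[min(9,p.max()//20)] for p in c[::2]))
E
```

```text
[ 0.52754539 -0.03367182  0.18296311] [-4.91033573e-05  4.76023645e-02  9.98866362e-01 -5.68920075e-05] 0.05931973016607738
240 99999998888888888864444433333333333337899999999999997666668~~~~~~~~~~~~~~~~~~~~~~~~~~~~~~~~~~~~~~~~~~~~~~~~~~~~~~~~~~
254 99999999999888888744443333333333333389999999999999999666666~~~~~~~~~~~~~~~~~~~~~~~~44~~~~~~~~~~~~~~~~~~~~~~~~~~~~~~~~
268 99999999999999998864444333333345544349999999999999997666667~~~~~~~~~~~63~~~~~~~~~~~4~~~~~~~~~~~~~~~~~~~~~~~~~~~~~~~~~
```

Run:
```python
import cv2,numpy as np
im=cv2.imread("pics/w13.png").astype(int)
for y in range(160,350,5):
    print(y,"".join("~" if im[y,x,0]>1.5*im[y,x,2]+15 and im[y,x,0]>70 else "0123456789"[min(9,im[y,x].max()//20)] for x in range(150,360,4)))
```

```text
160 ~~~~~~~~~~~~67666888999999999999999998899~~~~~~~~~~~~
165 ~~~~~~~~~~~~67658888888999999999999998899~~~~~~~~~~~~
170 ~~~~~~~~~~~~66758888888888999999999998999~~~~~~~~~~~~
175 ~~~~~~~~~~~~66678888888888888999999999999~~~~~~~~~~~~
180 ~~~~~~~~~~~~66668888888888888899999999999~~~~~~~~~~~~
185 ~~~~~~~~~~~~67668888888776567789999999999~~~~~~~~~~~~
190 ~~~~~~~~~~~~99868875444444444444447899999~~~~~~~~~~~~
195 ~~~~~~~~~~~~99765455444443333444445558999~~~~~~~~~~~~
200 ~~~~~~~~~~~~99655555333332333333465565799~~~~~~~~~~~~
205 ~~~~~~~~~~~~~99~643333333333333333367689~~~~~~~~~~~~~
210 ~~~~~~~~~~~~~~~~~3333333333344443333~~~~~~~~~~~~~~~~~
215 ~~~~~~~~~~~~~~~~~344333333333345443333~~~~~~~~~~~~~~~
220 ~~~~~~~~~~~~~~~~44433333333333344444433~~~~~~~~~~~~~~
225 ~~~~~~~~~~~~~~~~~4433578899999963344443~~~~~~~~~~~~~~
230 ~~~~~~~~~~~~~~~~~44666899999999997434444~~~~~~~~~~~~~
235 ~~~~~~~~~~~~~~~~~~67679999999999888~33~44~~~~~~~~~~~~
240 ~~~~~~~~~~~~~~~~~~79799999999998888~~~~~4~~~~~~~~~~~~
245 ~~~~~~~~~~~~~~~~~~89999999999988888~~~3~~~~~~~~~~~~~~
250 ~~~~~~~~~~~~~~~~~~68999999999998876~~~~~~~~~~~~~~~~~
[... 403 characters left out ...]
665~
290 4666~~~~~~~~~~~~~~~~~~~~~~~~~~5433333333337333334566~
295 5777~~~~~~~~~~~~~~~~~~~~~~~~~~~~~3333333~9933333~6664
300 ~~77~~~~~~~~~~~~~~~~~~~~~~~~~~~~~~333333~~943333376~~
305 ~~44~~~~~~~~~~~~~~~~~~~~~~~~~~~~~~~443~~~~~~333333~~~
310 ~~~~~~~~~~~~~~~~~~~~~~~~~~~~~~~~~4443~~~~~~~33333333~
315 ~3~3~~~~~~~~~~~~~~~~~~~~~~~~44444~~~~~~~~~~~~33333333
320 3333~~~~~~~~~~~~~~~~~~~~~~~~~~~~~~~~~~~~~~~~~33333333
325 3333~~~~~~~~~~~~~~~~~~~~~~~~~~~~~~~~~~~~~~~~~~3433333
330 33333~~~~~~~~~~~~~~~~~~~~~~~~~~~~~~~~~~~~~~~~~3333333
335 3333~~~~~~~~~~~~~~~~~~~~~~~~~~~~~~~~~~~~~~~~~~3333322
340 33333~~~~~~~~~~~~~~~~~~~~~~~~~~~~~~~~~~~~~~~~~~333222
345 33333~~~~~~~~~~~~~~~~~~~~~~~~~~~~~~~~~~~~~~~~~3332222
```

Run:
```python
import cv2,numpy as np
for f in("w13","w4"):
    im=cv2.imread(f"pics/{f}.png").astype(int)
    for x in(240,254): print(f,"col",x,"from row 180:"," ".join("%d/%d"%(im[y,x,0],im[y,x,2]) for y in range(180,352,6)))
    print(f,"row 260 from col 160:"," ".join("%d/%d"%(im[260,x,0],im[260,x,2]) for x in range(160,350,7)))
```

```text
w13 col 240 from row 180: 165/171 132/133 97/90 64/52 63/50 73/59 70/54 78/65 190/194 215/220 196/199 196/199 191/193 132/115 129/113 253/44 253/41 245/62 253/37 81/29 81/27 83/24 86/25 89/30 127/42 253/25 253/25 251/38 253/25
w13 col 254 from row 180: 168/174 84/81 83/77 60/53 61/53 71/63 65/55 171/175 218/222 218/222 218/221 190/193 190/193 127/113 127/111 245/50 248/43 251/51 228/32 103/47 78/27 80/26 82/23 99/59 93/40 253/27 252/29 253/28 253/23
w13 row 260 from col 160: 236/34 148/111 142/112 95/31 90/30 89/35 83/29 253/40 211/53 125/105 128/109 133/116 132/116 131/116 126/111 126/111 120/104 115/100 112/97 213/62 191/55 70/32 73/33 76/30 81/36 125/101 145/67 235/39
w4 col 240 from row 180: 224/31 214/35 224/32 63/14 61/16 66/31 59/24 81/23 194/29 182/35 121/27 101/35 86/72 153/155 169/172 196/201 199/205 200/206 161/165 152/157 42/39 41/41 41/40 40/41 41/42 159/166 98/111 97/110 97/109
w4 col 254 from row 180: 215/33 224/31 222/30 63/14 62/17 64/32 60/25 127/26 190/30 192/30 194/33 145/40 109/30 100/46 146/147 140/141 153/156 156/159 150/153 126/129 43/37 41/37 40/37 40/39 48/46 70/76 96/109 96/109 96/108
w4 row 260 from col 160: 169/23 107/75 93/78 54/23 54/28 52/30 48/28 160/162 170/173 172/174 173/177 163/165 146/147 179/183 93/36 160/44 169/40 177/36 184/33 191/30 191/27 46/21 48/25 47/25 51/32 82/72 133/51 170/32
```

The numbers show the spacer held level: far side rows 294–324, near side 196–220. Now I'll lower its near edge onto the near rim to tilt it.

>>> servo_tool([
  {"grip": 1, "x": -3, "y": 0, "z": 10, "roll": 0},
  {"grip": 1, "x": 0, "y": 0, "z": 5, "roll": 0},
])

```text
clock: 19.03
tcp_pos: [0.5314, -0.0345, 0.1672]
orientation: [0.001, 0.048, 0.999, -0.0]
wrist_force: [-0.2, 0.0, -0.8]
finger_gap: 0.0593
grip_force: 22.1
```

>>> servo_tool([
  {"grip": 1, "x": 0, "y": 0, "z": 4, "roll": 0},
])

```text
clock: 19.12
tcp_pos: [0.5306, -0.0341, 0.1627]
orientation: [-0.0, 0.048, 0.999, 0.0]
wrist_force: [-0.4, -0.3, -0.7]
finger_gap: 0.0594
grip_force: 22.2
```

>>> servo_tool([
  {"grip": 1, "x": 0, "y": 0, "z": 3, "roll": 0},
])

```text
clock: 19.2
tcp_pos: [0.531, -0.034, 0.1599]
orientation: [0.0, 0.048, 0.999, 0.0]
wrist_force: [2.3, -1.1, 2.9]
finger_gap: 0.0593
grip_force: 22.4
```

>>> servo_tool([
  {"grip": 1, "x": 0, "y": 0, "z": 3, "roll": 0},
])

```text
clock: 19.28
tcp_pos: [0.5317, -0.034, 0.1577]
orientation: [0.001, 0.048, 0.999, -0.0]
wrist_force: [2.3, -0.1, 3.5]
finger_gap: 0.0592
grip_force: 22.7
```

>>> servo_tool([
  {"grip": 1, "x": 0, "y": 0, "z": 3, "roll": 0},
])

```text
clock: 19.37
tcp_pos: [0.5323, -0.0339, 0.1551]
orientation: [0.002, 0.047, 0.999, -0.0]
wrist_force: [4.1, -0.7, 3.6]
finger_gap: 0.0594
grip_force: 22.9
```

It pivots in the pads at only ~4 N. I'll continue until it lies flush on the rim plane.

>>> servo_tool([
  {"grip": 1, "x": 0, "y": 0, "z": 3, "roll": 0},
])

```text
clock: 19.45
tcp_pos: [0.5327, -0.0338, 0.1523]
orientation: [0.002, 0.047, 0.999, -0.0]
wrist_force: [4.9, -0.2, 3.3]
finger_gap: 0.0593
grip_force: 23.3
```

>>> servo_tool([
  {"grip": 1, "x": 0, "y": 0, "z": 3, "roll": 0},
])

```text
clock: 19.53
tcp_pos: [0.5326, -0.0337, 0.1492]
orientation: [0.002, 0.047, 0.999, -0.0]
wrist_force: [5.6, -1.5, 3.9]
finger_gap: 0.0594
grip_force: 23.9
```

>>> servo_tool([
  {"grip": 1, "x": 0, "y": 0, "z": 2, "roll": 0},
])

```text
clock: 19.62
tcp_pos: [0.5325, -0.0338, 0.147]
orientation: [0.002, 0.047, 0.999, -0.0]
wrist_force: [4.1, -2.7, 4.1]
finger_gap: 0.0594
grip_force: 24.6
```

>>> servo_tool([
  {"grip": 1, "x": 0, "y": 0, "z": 2, "roll": 0},
])

```text
clock: 19.7
tcp_pos: [0.5323, -0.0337, 0.1451]
orientation: [0.002, 0.047, 0.999, -0.0]
wrist_force: [5.2, -1.6, 4.2]
finger_gap: 0.0596
grip_force: 25.2
```

>>> servo_tool([
  {"grip": 1, "x": -6, "y": 0, "z": -14, "roll": 0},
  {"grip": 1, "x": 0, "y": 0, "z": 0, "roll": 0},
  {"grip": 1, "x": 0, "y": 0, "z": 0, "roll": 0},
])

```text
clock: 19.95
tcp_pos: [0.536, -0.0337, 0.1579]
orientation: [-0.001, 0.047, 0.999, 0.0]
wrist_force: [-0.4, 0.5, -0.1]
finger_gap: 0.0593
grip_force: 24.6
```

```bash
cat > tilt.py <<'E'
from h import *
import sys
name=sys.argv[1]; px,pz,H,dc=[float(a) for a in sys.argv[2:6]]  # pivot tool x,z ; height ; C below pivot
w,wi=shot("wrist",name); print(w["tcp_pos"].round(4),w["orientation"].round(4),w["wrist_force"].round(1))
Rt=R.from_quat(np.array(w["orientation"])[[1,2,3,0]]).as_matrix(); W=cam("wrist",w)
for ph in range(0,50,10):
    a=np.radians(ph); c,s=np.cos(a),np.sin(a); P=[]
    # part frame (e: towards robot, d: down); tilt: near (+x) side up
    for e,d in((-30,-H/2),(-30,H/2),(-23,-H/2),(-23,H/2),(23,-H/2),(23,H/2),(30,-H/2),(30,H/2)):
        d+=dc; P.append([px+e*c+d*s, 0, pz-e*s+d*c])
    P=np.array(P)/1000; r=proj(W,P@Rt.T+w["tcp_pos"])[:,1].round(0).astype(int)
    print(ph,"farOT,farOB,farIT,farIB,nearIT,nearIB,nearOT,nearOB",r.tolist())
for x in(240,254,266): print(x,"row150+4i b/r:"," ".join("%d/%d"%(wi[y,x,0],wi[y,x,2]) for y in range(150,370,5)))
E
python3 tilt.py w14 2.5 -9.5 18 5.5
```

```text
[ 0.536  -0.0337  0.1579] [-9.000e-04  4.710e-02  9.989e-01  2.000e-04] [-0.4  0.5 -0.1]
0 farOT,farOB,farIT,farIB,nearIT,nearIB,nearOT,nearOB [329, 305, 316, 293, 223, 207, 207, 193]
10 farOT,farOB,farIT,farIB,nearIT,nearIB,nearOT,nearOB [322, 294, 311, 284, 229, 206, 214, 192]
20 farOT,farOB,farIT,farIB,nearIT,nearIB,nearOT,nearOB [313, 283, 305, 275, 237, 207, 224, 194]
30 farOT,farOB,farIT,farIB,nearIT,nearIB,nearOT,nearOB [304, 272, 298, 266, 246, 209, 235, 198]
40 farOT,farOB,farIT,farIB,nearIT,nearIB,nearOT,nearOB [295, 261, 291, 256, 256, 214, 249, 205]
240 row150+4i b/r: 218/224 218/225 219/224 220/225 219/225 219/224 173/179 98/97 99/94 104/101 171/187 139/141 61/49 60/47 57/43 58/43 55/38 53/39 52/40 51/38 52/42 136/140 139/141 117/110 50/40 51/40 56/46 58/48 63/52 66/54 74/60 113/119 131/226 173/254 190/255 197/253 254/63 242/79 254/59 253/56 242/75 253/51 253/46 245/66
254 row150+4i b/r: 224/230 225/230 223/230 224/230 224/230 223/230 193/201 82/80 137/133 139/146 149/164 126/128 58/51 56/49 53/44 52/43 50/43 48/41 48/40 46/39 81/81 137/141 187/194 116/112 50/44 52/48 56/51 59/55 62/57 65/60 75/65 111/191 150/250 164/253 161/253 247/63 247/63 240/80 254/60 254/55 246/75 253/50 253/47 251/58
266 row150+4i b/r: 225/231 224/231 224/230 224/230 223/229 223/229 216/224 101/101 158/154 100/97 148/161 136/140 63/56 61/53 56/48 52/43 50/42 50/41 49/40 46/39 61/58 183/191 181/187 109/105 44/40 52/49 55/51 56/52 60/56 65/59 72/65 125/225 148/248 162/253 237/103 247/64 247/62 237/72 247/57 248/55 240/62 247/47 245/48 250/46
```

The dark bands (208–248 and 268–302) match a 30° tilt (predicted 198–246 and 266–304). I'll shift onto the head axis and slide in.

>>> servo_tool([
  {"grip": 1, "x": -13.4, "y": 0, "z": 7.7, "roll": 0},
  {"grip": 1, "x": 0, "y": 0, "z": 0, "roll": 0},
  {"grip": 1, "x": 0, "y": 0, "z": 0, "roll": 0},
])

```text
clock: 20.25
tcp_pos: [0.5489, -0.0349, 0.1494]
orientation: [-0.002, 0.047, 0.999, 0.0]
wrist_force: [-0.6, 0.7, -0.4]
finger_gap: 0.0592
grip_force: 24.6
```

>>> servo_tool([
  {"grip": 1, "x": 0, "y": 0, "z": 0, "roll": 0},
])

```text
clock: 20.33
tcp_pos: [0.5489, -0.035, 0.15]
orientation: [-0.001, 0.047, 0.999, 0.0]
wrist_force: [-0.4, -0.2, -1.9]
finger_gap: 0.0595
grip_force: 24.6
```

>>> servo_tool([
  {"grip": 1, "x": 4, "y": 0, "z": 6.9, "roll": 0},
])

```text
clock: 20.42
tcp_pos: [0.5468, -0.035, 0.1447]
orientation: [0.001, 0.047, 0.999, -0.0]
wrist_force: [1.4, -1.0, 0.8]
finger_gap: 0.0594
grip_force: 24.6
```

>>> servo_tool([
  {"grip": 1, "x": 4, "y": 0, "z": 6.9, "roll": 0},
])

```text
clock: 20.5
tcp_pos: [0.5419, -0.0345, 0.1368]
orientation: [0.0, 0.047, 0.999, -0.0]
wrist_force: [0.1, -0.0, -0.6]
finger_gap: 0.0592
grip_force: 24.6
```

>>> servo_tool([
  {"grip": 1, "x": 4, "y": 0, "z": 6.9, "roll": 0},
])

```text
clock: 20.58
tcp_pos: [0.5372, -0.0339, 0.1293]
orientation: [-0.0, 0.047, 0.999, 0.0]
wrist_force: [0.1, -0.7, -0.9]
finger_gap: 0.0596
grip_force: 24.6
```

>>> servo_tool([
  {"grip": 1, "x": 4, "y": 0, "z": 6.9, "roll": 0},
])

```text
clock: 20.67
tcp_pos: [0.5331, -0.0335, 0.1222]
orientation: [-0.0, 0.047, 0.999, 0.0]
wrist_force: [0.2, 0.3, -0.9]
finger_gap: 0.0593
grip_force: 24.6
```

>>> servo_tool([
  {"grip": 1, "x": 4, "y": 0, "z": 6.9, "roll": 0},
])

```text
clock: 20.75
tcp_pos: [0.5293, -0.0332, 0.1154]
orientation: [-0.0, 0.047, 0.999, 0.0]
wrist_force: [0.7, 0.0, -0.7]
finger_gap: 0.0589
grip_force: 24.6
```

>>> servo_tool([
  {"grip": 1, "x": 4, "y": 0, "z": 6.9, "roll": 0},
])

```text
clock: 20.83
tcp_pos: [0.5255, -0.0329, 0.1085]
orientation: [-0.0, 0.047, 0.999, 0.0]
wrist_force: [-0.1, -0.4, -0.8]
finger_gap: 0.059
grip_force: 24.6
```

>>> servo_tool([
  {"grip": 1, "x": 3, "y": 0, "z": 5.2, "roll": 0},
])

```text
clock: 20.92
tcp_pos: [0.5223, -0.0325, 0.1031]
orientation: [-0.001, 0.047, 0.999, 0.0]
wrist_force: [0.0, -0.6, -0.3]
finger_gap: 0.0593
grip_force: 24.6
```

>>> servo_tool([
  {"grip": 1, "x": 1.5, "y": 0, "z": 2.6, "roll": 0},
])

```text
clock: 21.0
tcp_pos: [0.5207, -0.0323, 0.1005]
orientation: [-0.001, 0.047, 0.999, 0.0]
wrist_force: [-0.5, -0.6, -0.7]
finger_gap: 0.0594
grip_force: 24.6
```

>>> servo_tool([
  {"grip": 1, "x": 0.8, "y": 0, "z": 1.3, "roll": 0},
  {"grip": 0, "x": 0, "y": 0, "z": 0, "roll": 0},
  {"grip": 0, "x": 0, "y": 0, "z": 0, "roll": 0},
  {"grip": 0, "x": 0, "y": 0, "z": 0, "roll": 0},
])

```text
clock: 21.33
tcp_pos: [0.5217, -0.0326, 0.1008]
orientation: [0.001, 0.047, 0.999, -0.0]
wrist_force: [0.0, -0.4, 0.2]
finger_gap: 0.0858
grip_force: 0.0
```

>>> servo_tool([
  {"grip": 0, "x": 0, "y": 0, "z": -20, "roll": 0},
  {"grip": 0, "x": -4, "y": 0, "z": -40, "roll": 0},
  {"grip": 0, "x": -6, "y": 0, "z": -40, "roll": 0},
  {"grip": 0, "x": 0, "y": 0, "z": -35, "roll": 0},
  {"grip": 0, "x": 0, "y": 0, "z": 0, "roll": 0},
])

```text
clock: 21.75
tcp_pos: [0.5351, -0.0342, 0.2435]
orientation: [0.007, 0.047, 0.999, -0.001]
wrist_force: [0.6, 0.0, 0.4]
finger_gap: 0.0853
grip_force: 0.0
```

>>> servo_tool([
  {"grip": 0, "x": 0, "y": 0, "z": 0, "roll": 0},
  {"grip": 0, "x": 0, "y": 0, "z": 0, "roll": 0},
])

```text
clock: 21.92
tcp_pos: [0.5311, -0.0335, 0.2353]
orientation: [0.0, 0.047, 0.999, -0.0]
wrist_force: [-0.6, 0.4, -1.0]
finger_gap: 0.0853
grip_force: 0.0
```

```bash
cat > stack.py <<'E'
from h import *
import sys
name=sys.argv[1]; base=float(sys.argv[2]); H=float(sys.argv[3]); step=int(sys.argv[4]) if len(sys.argv)>4 else 4
w,wi=shot("wrist",name); s,si=shot("side",name+"s"); print(w["clock"],w["tcp_pos"].round(4),w["wrist_force"].round(1)); W=cam("wrist",w)
th=np.radians(-5.5); lx=np.array([np.cos(th),np.sin(th),0]); z=np.array([0,0,1.])
n=.5*lx+.866*z; u=.866*lx-.5*z; v=np.cross(n,u); seat=np.array([.5102,-.0316,.096])
for l,r,h in(("OT",.030,base+H),("HT",.023,base+H),("HB",.023,base)):
    C=seat+n*h; q=proj(W,[C+u*r,C-u*r,C+v*r,C-v*r]).round(0).astype(int); print(l,"far,near,+y,-y",q.tolist())
c=proj(W,[seat+n*(base+H)])[0].astype(int)
for y in range(c[1]-45,c[1]+48,step):
    print(y,"".join("~" if wi[y,x,0]>1.5*wi[y,x,2]+15 and wi[y,x,0]>100 else "g" if wi[y,x,1]>1.25*max(wi[y,x,0],wi[y,x,2]) else "0123456789"[min(9,wi[y,x].max()//20)] for x in range(c[0]-52,c[0]+53,step)))
E
python3 stack.py w15 0 .018
```

```text
21.9167 [ 0.5311 -0.0335  0.2353] [-0.6  0.4 -1. ]
OT far,near,+y,-y [[253, 196], [254, 142], [291, 171], [216, 171]]
HT far,near,+y,-y [[253, 191], [254, 149], [282, 171], [225, 171]]
HB far,near,+y,-y [[254, 175], [254, 134], [281, 156], [226, 156]]
126 ~57675888999999999999777988
130 ~66555888999999999999777898
134 ~56555888999999999999777798
138 ~56556888999999999998877799
142 ~5655688899999999999887798~
146 ~5655588899999999999877798~
150 ~5665578899999999999885798~
154 ~5665677898889999999884988~
158 ~6686677786654566989884888~
162 ~6997765456665666656783888~
166 ~8996444455696666666453888~
170 ~8984443356787888733344888~
174 ~8965333333679764333335888~
178 ~8966433333333333333338888~
182 ~8866643333333333333378888~
186 ~~99~~~5333333333333777788~
190 ~~~~~~~8853333333468~~~~~~~
194 ~~~~~~~9999987789888~~~~~~~
198 ~~~~~~~9999999999888~~~~~~~
202 ~~~~~~~99999999998889~~~~~~
206 ~~~~~~~99999999998888~~~~~~
210 ~~~~~~899999999998888~~~~~~
214 ~~~~~~~99999999998887~~~~~~
218 ~~~~~~666899999898655~~~~~~
```

The spacer is seated flat and symmetric: dark rows 176–192 and columns 218–284, as predicted. Next is the lens.

>>> servo_tool([
  {"grip": 0, "x": -13.1, "y": -34.4, "z": 0, "roll": 0},
  {"grip": 0, "x": -13.1, "y": -34.4, "z": 0, "roll": 0},
  {"grip": 0, "x": -13.1, "y": -34.4, "z": 0, "roll": 0},
  {"grip": 0, "x": -13.1, "y": -34.4, "z": 0, "roll": 0},
  {"grip": 0, "x": -13.1, "y": -34.4, "z": 0, "roll": 0},
])

```text
clock: 22.43
tcp_pos: [0.5794, -0.212, 0.2334]
orientation: [-0.001, 0.047, 0.999, 0.001]
wrist_force: [0.1, 0.0, -0.3]
finger_gap: 0.0854
grip_force: 0.0
```

>>> servo_tool([
  {"grip": 0, "x": -13.1, "y": -34.4, "z": 0, "roll": 0},
  {"grip": 0, "x": -13.1, "y": -34.4, "z": 0, "roll": 0},
  {"grip": 0, "x": -13.1, "y": -34.4, "z": 0, "roll": 0},
  {"grip": 0, "x": 0, "y": 0, "z": 40, "roll": 0},
  {"grip": 0, "x": 0, "y": 0, "z": 40, "roll": 0},
])

```text
clock: 22.85
tcp_pos: [0.6118, -0.3218, 0.1557]
orientation: [0.003, 0.049, 0.999, -0.002]
wrist_force: [0.9, -0.3, -1.2]
finger_gap: 0.0855
grip_force: 0.0
```

>>> servo_tool([
  {"grip": 0, "x": 0, "y": 0, "z": 40, "roll": 0},
  {"grip": 0, "x": 0, "y": 0, "z": 30, "roll": 0},
  {"grip": 0, "x": 0, "y": 0, "z": 0, "roll": 0},
  {"grip": 0, "x": 0, "y": 0, "z": 0, "roll": 0},
  {"grip": 0, "x": 0, "y": 0, "z": 0, "roll": 0},
])

```text
clock: 23.27
tcp_pos: [0.6099, -0.3175, 0.0864]
orientation: [0.0, 0.047, 0.999, -0.0]
wrist_force: [1.0, -0.3, 0.7]
finger_gap: 0.0855
grip_force: 0.0
```

Run:
```python
from h import *
w,wi=shot("wrist","w16"); P,d,r=find(cam("wrist",w),wi,[.6095,-.3177,.012],.012,"lens",75); print(w["tcp_pos"],w["orientation"].round(4),P.round(4),d.round(4),r,"tool delta",totool(w,P).round(1))
```

```text
[ 0.60986974 -0.31754829  0.08640998] [ 4.000e-04  4.720e-02  9.989e-01 -2.000e-04] [ 0.6104 -0.3153  0.012 ] [0.0605 0.0606 0.    ] (212, 164, 91, 84) tool delta [-0.2  2.3 74.4]
```

>>> servo_tool([
  {"grip": 0, "x": 0, "y": 2.3, "z": 30, "roll": 0},
  {"grip": 0, "x": 0, "y": 0, "z": 30, "roll": 0},
  {"grip": 0, "x": 0, "y": 0, "z": 19, "roll": 0},
  {"grip": 0, "x": 0, "y": 0, "z": 0, "roll": 0},
  {"grip": 0, "x": 0, "y": 0, "z": 0, "roll": 0},
])

```text
clock: 23.73
tcp_pos: [0.6103, -0.3153, 0.0078]
orientation: [0.001, 0.047, 0.999, -0.0]
wrist_force: [-0.3, 0.1, 0.7]
finger_gap: 0.0857
grip_force: 0.0
```

>>> servo_tool([
  {"grip": 1, "x": 0, "y": 0, "z": 0, "roll": 0},
  {"grip": 1, "x": 0, "y": 0, "z": 0, "roll": 0},
  {"grip": 1, "x": 0, "y": 0, "z": 0, "roll": 0},
  {"grip": 1, "x": 0, "y": 0, "z": 0, "roll": 0},
  {"grip": 1, "x": 0, "y": 0, "z": 0, "roll": 0},
])

```text
clock: 24.15
tcp_pos: [0.6115, -0.3162, 0.0096]
orientation: [0.002, 0.047, 0.999, -0.001]
wrist_force: [-0.6, 0.2, 6.3]
finger_gap: 0.0587
grip_force: 20.5
```

>>> servo_tool([
  {"grip": 1, "x": 0, "y": 0, "z": -20, "roll": 0},
  {"grip": 1, "x": 0, "y": 0, "z": -40, "roll": 0},
  {"grip": 1, "x": 0, "y": 0, "z": -40, "roll": 0},
  {"grip": 1, "x": 0, "y": 0, "z": -40, "roll": 0},
  {"grip": 1, "x": 0, "y": 0, "z": -40, "roll": 0},
])

```text
clock: 24.57
tcp_pos: [0.6096, -0.315, 0.1898]
orientation: [0.001, 0.047, 0.999, -0.0]
wrist_force: [0.7, -0.9, -1.5]
finger_gap: 0.0586
grip_force: 22.4
```

>>> servo_tool([
  {"grip": 1, "x": 0, "y": 0, "z": 0, "roll": 0},
  {"grip": 1, "x": 0, "y": 0, "z": 0, "roll": 0},
  {"grip": 1, "x": 0, "y": 0, "z": 0, "roll": 0},
])

```text
clock: 24.82
tcp_pos: [0.6098, -0.3151, 0.1873]
orientation: [0.001, 0.047, 0.999, -0.0]
wrist_force: [0.6, 0.3, -2.5]
finger_gap: 0.0585
grip_force: 22.4
```

Run:
```python
from h import *
w,wi=shot("wrist","w17"); print(w["tcp_pos"],w["finger_gap"],w["orientation"].round(4))
H,Sa,V=cv2.split(cv2.cvtColor(wi,cv2.COLOR_BGR2HSV)); c=blob(((H>50)&(H<85)&(Sa>90)).astype(np.uint8),(130,150,380,384)); x,y,a,b=cv2.boundingRect(c); print(x,y,a,b)
o=held(wi,w); z0=-.006
# -x edge: top of edge; +x edge: underside
print("far row at tool z -10:",o([[x+a/2,y+b]],-.0125)[0],"near row at +3:",o([[x+a/2,y]],.0035)[0])
```

```text
[ 0.60978222 -0.31512229  0.18729316] 0.058467210956681684 [ 8.000e-04  4.720e-02  9.989e-01 -4.000e-04]
186 203 137 118
far row at tool z -10: [-23.52537052   0.48151887 -12.5       ] near row at +3: [28.18776561  0.40866747  3.5       ]
```

>>> servo_tool([
  {"grip": 1, "x": 6.6, "y": 17, "z": -15, "roll": 0},
  {"grip": 1, "x": 13.2, "y": 34, "z": 0, "roll": 0},
  {"grip": 1, "x": 13.2, "y": 34, "z": 0, "roll": 0},
  {"grip": 1, "x": 13.2, "y": 34, "z": 0, "roll": 0},
  {"grip": 1, "x": 13.2, "y": 34, "z": 0, "roll": 0},
])

```text
clock: 25.28
tcp_pos: [0.563, -0.1553, 0.199]
orientation: [-0.002, 0.048, 0.999, 0.001]
wrist_force: [0.4, 1.0, -1.4]
finger_gap: 0.0586
grip_force: 22.4
```

>>> servo_tool([
  {"grip": 1, "x": 13.2, "y": 34, "z": 0, "roll": 0},
  {"grip": 1, "x": 13.2, "y": 34, "z": 0, "roll": 0},
  {"grip": 1, "x": 13.2, "y": 34, "z": 0, "roll": 0},
  {"grip": 1, "x": 6.6, "y": 17, "z": 0, "roll": 0},
  {"grip": 1, "x": 0, "y": 0, "z": 0, "roll": 0},
])

```text
clock: 25.7
tcp_pos: [0.5272, -0.0302, 0.1996]
orientation: [-0.002, 0.045, 0.999, 0.001]
wrist_force: [0.1, -0.2, -1.9]
finger_gap: 0.0585
grip_force: 22.4
```

>>> servo_tool([
  {"grip": 1, "x": 0, "y": 0, "z": 0, "roll": 0},
  {"grip": 1, "x": 0, "y": 0, "z": 0, "roll": 0},
  {"grip": 1, "x": 0, "y": 0, "z": 0, "roll": 0},
])

```text
clock: 25.95
tcp_pos: [0.5302, -0.0352, 0.2005]
orientation: [-0.0, 0.048, 0.999, -0.0]
wrist_force: [0.3, 0.7, -0.9]
finger_gap: 0.0586
grip_force: 22.4
```

>>> servo_tool([
  {"grip": 1, "x": 0, "y": 1, "z": 20, "roll": 0},
  {"grip": 1, "x": 0, "y": 0, "z": 10, "roll": 0},
  {"grip": 1, "x": 0, "y": 0, "z": 5, "roll": 0},
  {"grip": 1, "x": 0, "y": 0, "z": 3, "roll": 0},
  {"grip": 1, "x": 0, "y": 0, "z": 3, "roll": 0},
])

```text
clock: 26.37
tcp_pos: [0.5305, -0.034, 0.1603]
orientation: [0.0, 0.048, 0.999, -0.0]
wrist_force: [0.2, -1.4, 2.9]
finger_gap: 0.0585
grip_force: 22.9
```

>>> servo_tool([
  {"grip": 1, "x": 0, "y": 0, "z": 3, "roll": 0},
])

```text
clock: 26.45
tcp_pos: [0.5314, -0.034, 0.1581]
orientation: [0.001, 0.048, 0.999, -0.0]
wrist_force: [1.4, -1.6, 3.5]
finger_gap: 0.0584
grip_force: 23.5
```

>>> servo_tool([
  {"grip": 1, "x": 0, "y": 0, "z": 3, "roll": 0},
])

```text
clock: 26.53
tcp_pos: [0.532, -0.034, 0.1555]
orientation: [0.002, 0.047, 0.999, -0.0]
wrist_force: [2.6, -1.3, 4.4]
finger_gap: 0.0586
grip_force: 24.2
```

>>> servo_tool([
  {"grip": 1, "x": 0, "y": 0, "z": 3, "roll": 0},
])

```text
clock: 26.62
tcp_pos: [0.5322, -0.0339, 0.1525]
orientation: [0.002, 0.047, 0.999, -0.001]
wrist_force: [3.0, -1.2, 4.0]
finger_gap: 0.0585
grip_force: 25.1
```

>>> servo_tool([
  {"grip": 1, "x": 0, "y": 0, "z": 3, "roll": 0},
])

```text
clock: 26.7
tcp_pos: [0.532, -0.0338, 0.1493]
orientation: [0.002, 0.047, 0.999, -0.0]
wrist_force: [4.0, -2.3, 4.2]
finger_gap: 0.0586
grip_force: 26.1
```

>>> servo_tool([
  {"grip": 1, "x": 0, "y": 0, "z": 3, "roll": 0},
])

```text
clock: 26.78
tcp_pos: [0.5316, -0.0337, 0.1461]
orientation: [0.002, 0.047, 0.999, -0.0]
wrist_force: [3.4, -2.4, 6.6]
finger_gap: 0.0587
grip_force: 27.7
```

>>> servo_tool([
  {"grip": 1, "x": -6, "y": 0, "z": -14, "roll": 0},
  {"grip": 1, "x": 0, "y": 0, "z": 0, "roll": 0},
  {"grip": 1, "x": 0, "y": 0, "z": 0, "roll": 0},
])

```text
clock: 27.03
tcp_pos: [0.5355, -0.0334, 0.1587]
orientation: [-0.001, 0.047, 0.999, 0.0]
wrist_force: [-0.4, -0.1, -1.5]
finger_gap: 0.0586
grip_force: 27.3
```

```bash
python3 tilt.py w18 2.3 -9 16 5.3 | cut -c1-150
python3 - <<'E'
import cv2
wi=cv2.imread("pics/w18.png")
for x in(245,254,262): print(x,"rows190+3i b/g/r:"," ".join("%d/%d/%d"%tuple(wi[y,x]) for y in range(196,316,3)))
E
```

```text
[ 0.5355 -0.0334  0.1587] [-8.000e-04  4.700e-02  9.989e-01  4.000e-04] [-0.4 -0.1 -1.5]
0 farOT,farOB,farIT,farIB,nearIT,nearIB,nearOT,nearOB [327, 306, 315, 294, 222, 208, 206, 194]
10 farOT,farOB,farIT,farIB,nearIT,nearIB,nearOT,nearOB [320, 296, 310, 286, 228, 208, 213, 194]
20 farOT,farOB,farIT,farIB,nearIT,nearIB,nearOT,nearOB [312, 285, 303, 277, 235, 209, 222, 196]
30 farOT,farOB,farIT,farIB,nearIT,nearIB,nearOT,nearOB [302, 274, 296, 267, 244, 212, 234, 201]
40 farOT,farOB,farIT,farIB,nearIT,nearIB,nearOT,nearOB [293, 263, 289, 258, 254, 217, 247, 208]
240 row150+4i b/r: 189/198 190/199 191/199 190/198 190/197 190/198 149/156 99/100 83/79 84/79 51/46 60/48 75/55 77/54 76/54 87/66 87/67 87/66 99/74 97
254 row150+4i b/r: 199/208 200/209 199/209 197/206 198/207 198/207 187/195 72/71 107/104 98/100 58/57 62/51 76/57 75/57 76/56 85/66 88/69 88/68 97/73 
266 row150+4i b/r: 197/206 196/206 198/206 198/207 198/206 197/206 191/200 107/110 131/128 85/82 50/47 62/50 78/59 76/57 76/56 89/69 86/67 92/73 103/8
245 rows190+3i b/g/r: 99/102/103 68/73/71 47/50/43 62/92/48 78/124/57 77/125/56
[... 507 characters left out ...]
/68 95/160/72 96/162/73 95/162/72 95/162/72 94/171/68 96/174/67 97/174/68 96/174/68 95/173/67 94/171/66 94/171/66 94/171/68 95/170/69 96/170/67 99/169/67 98/167/67 97/166/69 97/162/67 97/161/68 107/157/67 109/150/65 95/94/96 91/127/154 109/159/196 130/199/237 144/220/248
262 rows190+3i b/g/r: 85/84/83 58/62/56 49/54/45 63/96/52 77/128/59 77/128/58 77/129/58 76/128/57 77/129/56 79/133/59 87/144/68 86/145/67 87/145/68 87/146/69 96/162/74 99/165/76 96/163/73 100/167/78 98/173/73 97/176/68 96/175/68 95/174/67 95/173/67 94/171/66 96/171/68 94/170/67 95/171/68 96/169/66 98/169/67 97/167/67 95/165/67 97/162/68 96/159/68 102/153/67 100/149/72 80/107/122 92/131/159 109/163/201 127/191/231 136/204/240
```

The lens is tilted about 26–30°. I'll shift onto the axis and slide in.

>>> servo_tool([
  {"grip": 1, "x": -14.3, "y": -0.4, "z": 8.2, "roll": 0},
  {"grip": 1, "x": 0, "y": 0, "z": 0, "roll": 0},
  {"grip": 1, "x": 0, "y": 0, "z": 0, "roll": 0},
  {"grip": 1, "x": 0, "y": 0, "z": 0, "roll": 0},
])

```text
clock: 27.42
tcp_pos: [0.5491, -0.0352, 0.1503]
orientation: [-0.001, 0.047, 0.999, 0.0]
wrist_force: [-0.3, 0.1, -1.0]
finger_gap: 0.0587
grip_force: 27.3
```

>>> servo_tool([
  {"grip": 1, "x": 4, "y": 0, "z": 6.9, "roll": 0},
])

```text
clock: 27.5
tcp_pos: [0.547, -0.0353, 0.145]
orientation: [0.001, 0.047, 0.999, -0.0]
wrist_force: [1.4, -0.5, -1.6]
finger_gap: 0.0589
grip_force: 27.3
```

>>> servo_tool([
  {"grip": 1, "x": 4, "y": 0, "z": 6.9, "roll": 0},
])

```text
clock: 27.58
tcp_pos: [0.542, -0.0347, 0.1371]
orientation: [0.0, 0.047, 0.999, 0.0]
wrist_force: [-1.0, 0.3, -2.0]
finger_gap: 0.0589
grip_force: 27.3
```

>>> servo_tool([
  {"grip": 1, "x": 4, "y": 0, "z": 6.9, "roll": 0},
])

```text
clock: 27.67
tcp_pos: [0.5374, -0.0342, 0.1296]
orientation: [-0.0, 0.047, 0.999, 0.0]
wrist_force: [0.0, 0.3, -1.7]
finger_gap: 0.0585
grip_force: 27.3
```

>>> servo_tool([
  {"grip": 1, "x": 2, "y": 0, "z": 3.5, "roll": 0},
])

```text
clock: 27.75
tcp_pos: [0.5345, -0.0339, 0.1254]
orientation: [-0.001, 0.047, 0.999, 0.0]
wrist_force: [-0.1, 0.6, -0.7]
finger_gap: 0.0585
grip_force: 27.3
```

>>> servo_tool([
  {"grip": 1, "x": 2, "y": 0, "z": 3.5, "roll": 0},
])

```text
clock: 27.83
tcp_pos: [0.5334, -0.0338, 0.1226]
orientation: [-0.001, 0.047, 0.999, 0.0]
wrist_force: [0.0, 0.2, -1.0]
finger_gap: 0.0583
grip_force: 27.3
```

>>> servo_tool([
  {"grip": 1, "x": 2, "y": 0, "z": 3.5, "roll": 0},
])

```text
clock: 27.92
tcp_pos: [0.532, -0.0338, 0.1195]
orientation: [-0.0, 0.047, 0.999, 0.0]
wrist_force: [0.1, 0.5, -1.1]
finger_gap: 0.0586
grip_force: 27.3
```

>>> servo_tool([
  {"grip": 1, "x": 1.2, "y": 0, "z": 2, "roll": 0},
])

```text
clock: 28.0
tcp_pos: [0.5308, -0.0337, 0.1174]
orientation: [-0.0, 0.047, 0.999, 0.0]
wrist_force: [0.4, 0.7, -1.7]
finger_gap: 0.0589
grip_force: 27.3
```

>>> servo_tool([
  {"grip": 1, "x": 1, "y": 0, "z": 1.7, "roll": 0},
])

```text
clock: 28.08
tcp_pos: [0.5301, -0.0336, 0.116]
orientation: [0.0, 0.047, 0.999, 0.0]
wrist_force: [-0.4, 0.3, -0.9]
finger_gap: 0.0587
grip_force: 27.3
```

>>> servo_tool([
  {"grip": 1, "x": 1, "y": 0, "z": 1.7, "roll": 0},
])

```text
clock: 28.17
tcp_pos: [0.5294, -0.0336, 0.1145]
orientation: [0.0, 0.047, 0.999, 0.0]
wrist_force: [0.2, 0.8, -0.8]
finger_gap: 0.0584
grip_force: 27.3
```

>>> servo_tool([
  {"grip": 1, "x": 0.6, "y": 0, "z": 1, "roll": 0},
])

```text
clock: 28.25
tcp_pos: [0.5287, -0.0335, 0.1135]
orientation: [0.0, 0.047, 0.999, 0.0]
wrist_force: [0.4, -0.6, -1.3]
finger_gap: 0.0582
grip_force: 27.3
```

>>> servo_tool([
  {"grip": 0, "x": 0, "y": 0, "z": 0, "roll": 0},
  {"grip": 0, "x": 0, "y": 0, "z": 0, "roll": 0},
  {"grip": 0, "x": 0, "y": 0, "z": 0, "roll": 0},
  {"grip": 0, "x": 0, "y": 0, "z": -20, "roll": 0},
  {"grip": 0, "x": -4, "y": 0, "z": -40, "roll": 0},
])

```text
clock: 28.67
tcp_pos: [0.5288, -0.0331, 0.1697]
orientation: [-0.005, 0.047, 0.999, 0.001]
wrist_force: [0.5, -1.0, -0.6]
finger_gap: 0.0851
grip_force: 0.0
```

>>> servo_tool([
  {"grip": 0, "x": 0, "y": 0, "z": -40, "roll": 0},
  {"grip": 0, "x": 0, "y": 0, "z": -20, "roll": 0},
  {"grip": 0, "x": 0, "y": 0, "z": 0, "roll": 0},
  {"grip": 0, "x": 0, "y": 0, "z": 0, "roll": 0},
  {"grip": 0, "x": 0, "y": 0, "z": 0, "roll": 0},
])

```text
clock: 29.08
tcp_pos: [0.5323, -0.0338, 0.2328]
orientation: [-0.0, 0.047, 0.999, 0.0]
wrist_force: [0.1, 0.8, -0.7]
finger_gap: 0.0854
grip_force: 0.0
```

```bash
python3 stack.py w19 .018 .016
```

```text
29.0833 [ 0.5323 -0.0338  0.2328] [ 0.1  0.8 -0.7]
OT far,near,+y,-y [[254, 210], [254, 156], [293, 185], [214, 185]]
HT far,near,+y,-y [[254, 205], [254, 163], [284, 185], [223, 185]]
HB far,near,+y,-y [[254, 190], [254, 148], [283, 171], [225, 170]]
140 ~56556888999999999998877797
144 ~56556888999999999998867888
148 ~56555688999999999998847988
152 ~55656778999999999998848888
156 ~5555677897766887998883888~
160 ~5555776445555665556884888~
164 ~6864644456667766665565888~
168 ~8994444ggggggggggg6545888~
172 ~89845gggggggggggggggg3888~
176 ~896ggggggggggggggggggg788~
180 ~876ggggggggggggggggggg888~
184 ~987ggggggggggggggggggg888~
188 ~~~~~~~gggggggggggggg~~~~~~
192 ~~~~~~~gggggggggggggg~~~~~~
196 ~~~~~~~gggggggggggggg~~~~~~
200 ~~~~~~~ggggggggggggg7~~~~~~
204 ~~~~~~~98gggggggggg87~~~~~~
208 ~~~~~~~99998888898887~~~~~~
212 ~~~~~~899999999998887~~~~~~
216 ~~~~~~~78899999998875~~~~~~
220 ~~~~~~666677888776555~~~~~~
224 ~~~~~~666666666665555~~~~~~
228 ~~~~~~~~76666666656~~~~~~~~
232 ~~~~~~~~~~~~~~~~~~~~~~~~~~~
```

The lens is seated: green spans rows 168–206 and columns 214–290, centred and flat. Next is the ring.

>>> servo_tool([
  {"grip": 0, "x": -5.2, "y": 36.6, "z": 0, "roll": 0},
  {"grip": 0, "x": -5.2, "y": 36.6, "z": 0, "roll": 0},
  {"grip": 0, "x": -5.2, "y": 36.6, "z": 0, "roll": 0},
  {"grip": 0, "x": -5.2, "y": 36.6, "z": 0, "roll": 0},
  {"grip": 0, "x": -5.2, "y": 36.6, "z": 0, "roll": 0},
])

```text
clock: 29.6
tcp_pos: [0.5752, 0.1473, 0.2318]
orientation: [-0.001, 0.047, 0.999, -0.0]
wrist_force: [0.9, 0.2, -0.8]
finger_gap: 0.0853
grip_force: 0.0
```

>>> servo_tool([
  {"grip": 0, "x": -5.2, "y": 36.6, "z": 0, "roll": 0},
  {"grip": 0, "x": -5.2, "y": 36.6, "z": 0, "roll": 0},
  {"grip": 0, "x": -5.2, "y": 36.6, "z": 0, "roll": 0},
  {"grip": 0, "x": -5.2, "y": 36.6, "z": 0, "roll": 0},
  {"grip": 0, "x": -5.2, "y": 36.6, "z": 0, "roll": 0},
])

```text
clock: 30.02
tcp_pos: [0.6184, 0.3272, 0.2315]
orientation: [-0.001, 0.047, 0.999, -0.001]
wrist_force: [1.1, -0.0, -0.3]
finger_gap: 0.0857
grip_force: 0.0
```

>>> servo_tool([
  {"grip": 0, "x": 0, "y": 0, "z": 40, "roll": 0},
  {"grip": 0, "x": 0, "y": 0, "z": 40, "roll": 0},
  {"grip": 0, "x": 0, "y": 0, "z": 40, "roll": 0},
  {"grip": 0, "x": 0, "y": 0, "z": 25, "roll": 0},
  {"grip": 0, "x": 0, "y": 0, "z": 0, "roll": 0},
])

```text
clock: 30.43
tcp_pos: [0.6132, 0.3236, 0.079]
orientation: [-0.007, 0.047, 0.999, -0.003]
wrist_force: [-1.5, -1.2, -0.7]
finger_gap: 0.0851
grip_force: 0.0
```

>>> servo_tool([
  {"grip": 0, "x": 0, "y": 0, "z": 0, "roll": 0},
  {"grip": 0, "x": 0, "y": 0, "z": 0, "roll": 0},
  {"grip": 0, "x": 0, "y": 0, "z": 0, "roll": 0},
])

```text
clock: 30.68
tcp_pos: [0.6207, 0.3261, 0.0913]
orientation: [0.002, 0.047, 0.999, 0.001]
wrist_force: [0.2, 0.8, 0.8]
finger_gap: 0.0855
grip_force: 0.0
```

Run:
```python
from h import *
w,wi=shot("wrist","w20"); P,d,r=find(cam("wrist",w),wi,[.6195,.3255,.013],.013,half=65); print(w["tcp_pos"],w["orientation"].round(4),P.round(4),d.round(4),r,"tool delta",totool(w,P).round(1))
```

```text
[0.62067909 0.32612745 0.09131542] [2.000e-03 4.730e-02 9.989e-01 9.000e-04] [0.6196 0.3248 0.013 ] [0.0659 0.0623 0.    ] (207, 156, 91, 91) tool delta [ 1.3 -1.5 78.3]
```

>>> servo_tool([
  {"grip": 0, "x": 1.2, "y": -1.5, "z": 30, "roll": 0},
  {"grip": 0, "x": 0, "y": 0, "z": 30, "roll": 0},
  {"grip": 0, "x": 0, "y": 0, "z": 19, "roll": 0},
  {"grip": 0, "x": 0, "y": 0, "z": 0, "roll": 0},
  {"grip": 0, "x": 0, "y": 0, "z": 0, "roll": 0},
])

```text
clock: 31.15
tcp_pos: [0.6177, 0.3242, 0.0102]
orientation: [-0.0, 0.047, 0.999, 0.0]
wrist_force: [1.2, -1.2, 1.2]
finger_gap: 0.0852
grip_force: 0.0
```

>>> servo_tool([
  {"grip": 0, "x": 0, "y": 0, "z": 0, "roll": 0},
  {"grip": 0, "x": 0, "y": 0, "z": 0, "roll": 0},
])

```text
clock: 31.32
tcp_pos: [0.6196, 0.325, 0.0125]
orientation: [0.002, 0.047, 0.999, 0.001]
wrist_force: [-0.5, 0.3, 0.7]
finger_gap: 0.0858
grip_force: 0.0
```

>>> servo_tool([
  {"grip": 0, "x": 0, "y": 0, "z": 3, "roll": 0},
  {"grip": 1, "x": 0, "y": 0, "z": 0, "roll": 0},
  {"grip": 1, "x": 0, "y": 0, "z": 0, "roll": 0},
  {"grip": 1, "x": 0, "y": 0, "z": 0, "roll": 0},
  {"grip": 1, "x": 0, "y": 0, "z": 0, "roll": 0},
])

```text
clock: 31.73
tcp_pos: [0.6179, 0.3244, 0.0074]
orientation: [0.0, 0.047, 0.999, 0.0]
wrist_force: [-0.7, 0.0, 4.4]
finger_gap: 0.0585
grip_force: 21.5
```

>>> servo_tool([
  {"grip": 1, "x": 0, "y": 0, "z": 0, "roll": 0},
])

```text
clock: 31.82
tcp_pos: [0.6179, 0.3244, 0.0074]
orientation: [0.0, 0.047, 0.999, 0.0]
wrist_force: [-1.6, -0.9, 5.3]
finger_gap: 0.0584
grip_force: 21.5
```

>>> servo_tool([
  {"grip": 1, "x": 0, "y": 0, "z": -20, "roll": 0},
  {"grip": 1, "x": 0, "y": 0, "z": -40, "roll": 0},
  {"grip": 1, "x": 0, "y": 0, "z": -40, "roll": 0},
  {"grip": 1, "x": 0, "y": 0, "z": -40, "roll": 0},
  {"grip": 1, "x": 0, "y": 0, "z": -40, "roll": 0},
])

```text
clock: 32.23
tcp_pos: [0.617, 0.324, 0.1874]
orientation: [-0.001, 0.047, 0.999, -0.0]
wrist_force: [1.5, 0.1, -1.7]
finger_gap: 0.0586
grip_force: 22.5
```

>>> servo_tool([
  {"grip": 1, "x": 0, "y": 0, "z": -12, "roll": 0},
  {"grip": 1, "x": 0, "y": 0, "z": 0, "roll": 0},
  {"grip": 1, "x": 0, "y": 0, "z": 0, "roll": 0},
])

```text
clock: 32.48
tcp_pos: [0.6178, 0.3243, 0.1984]
orientation: [0.0, 0.047, 0.999, 0.0]
wrist_force: [-0.9, -0.7, -1.5]
finger_gap: 0.0586
grip_force: 22.5
```

>>> servo_tool([
  {"grip": 1, "x": 5.4, "y": -30, "z": 0, "roll": 0},
  {"grip": 1, "x": 5.4, "y": -36.5, "z": 0, "roll": 0},
  {"grip": 1, "x": 5.4, "y": -36.5, "z": 0, "roll": 0},
  {"grip": 1, "x": 5.4, "y": -36.5, "z": 0, "roll": 0},
  {"grip": 1, "x": 5.4, "y": -36.5, "z": 0, "roll": 0},
])

```text
clock: 32.9
tcp_pos: [0.5714, 0.15, 0.1946]
orientation: [-0.003, 0.047, 0.999, -0.001]
wrist_force: [0.1, -0.7, -1.4]
finger_gap: 0.0586
grip_force: 22.6
```

>>> servo_tool([
  {"grip": 1, "x": 5.4, "y": -36.5, "z": 0, "roll": 0},
  {"grip": 1, "x": 5.4, "y": -36.5, "z": 0, "roll": 0},
  {"grip": 1, "x": 5.4, "y": -36.5, "z": 0, "roll": 0},
  {"grip": 1, "x": 5.4, "y": -36.5, "z": 0, "roll": 0},
  {"grip": 1, "x": 5.4, "y": -36.5, "z": 0, "roll": 0},
])

```text
clock: 33.32
tcp_pos: [0.5273, -0.0287, 0.1951]
orientation: [-0.003, 0.047, 0.999, 0.0]
wrist_force: [0.6, -0.4, -1.4]
finger_gap: 0.0584
grip_force: 22.6
```

>>> servo_tool([
  {"grip": 1, "x": 0, "y": -6, "z": 0, "roll": 0},
  {"grip": 1, "x": 0, "y": 0, "z": 0, "roll": 0},
  {"grip": 1, "x": 0, "y": 0, "z": 0, "roll": 0},
  {"grip": 1, "x": 0, "y": 0, "z": 0, "roll": 0},
  {"grip": 1, "x": 0, "y": 0, "z": 0, "roll": 0},
])

```text
clock: 33.73
tcp_pos: [0.5294, -0.0321, 0.1977]
orientation: [-0.001, 0.046, 0.999, 0.0]
wrist_force: [0.1, 0.4, -1.6]
finger_gap: 0.0586
grip_force: 22.6
```

```bash
python3 tilt.py w21 0.7 -10.3 18 4.7
```

```text
[ 0.5294 -0.0321  0.1977] [-7.000e-04  4.620e-02  9.989e-01  3.000e-04] [ 0.1  0.4 -1.6]
0 farOT,farOB,farIT,farIB,nearIT,nearIB,nearOT,nearOB [334, 310, 322, 298, 229, 212, 212, 198]
10 farOT,farOB,farIT,farIB,nearIT,nearIB,nearOT,nearOB [327, 299, 317, 289, 235, 212, 220, 198]
20 farOT,farOB,farIT,farIB,nearIT,nearIB,nearOT,nearOB [319, 288, 311, 280, 243, 213, 230, 200]
30 farOT,farOB,farIT,farIB,nearIT,nearIB,nearOT,nearOB [310, 277, 304, 271, 253, 216, 243, 205]
40 farOT,farOB,farIT,farIB,nearIT,nearIB,nearOT,nearOB [300, 266, 296, 262, 263, 221, 257, 212]
240 row150+4i b/r: 188/198 188/197 189/197 172/179 148/154 130/134 86/81 92/81 101/74 99/73 99/72 60/114 57/115 59/119 65/184 66/168 80/160 193/200 174/178 115/104 117/105 182/87 247/51 247/48 243/53 244/54 247/49 170/46 94/152 132/237 73/128 67/110 67/109 66/109 68/116 81/241 80/234 246/48 246/43 236/53 246/36 232/48 246/32 246/31
254 row150+4i b/r: 202/211 202/211 201/211 201/210 200/209 126/130 86/83 98/82 100/78 99/75 96/74 55/115 55/118 57/133 60/175 61/166 145/178 191/198 189/195 113/105 111/101 132/91 234/52 234/51 219/59 246/51 211/49 94/118 117/214 150/251 132/244 65/109 63/110 65/111 66/115 79/242 77/237 245/66 243/46 243/47 246/42 223/59 245/35 243/34
266 row150+4i b/r: 196/204 195/204 194/203 193/202 193/203 154/160 133/128 90/84 102/78 100/76 98/74 55/115 54/115 55/124 64/221 61/169 101/166 186/192 165/170 109/100 112/103 180/79 234/54 234/53 197/63 233/53 132/55 96/166 132/240 139/246 70/127 61/108 62/109 62/110 64/129 76/235 78/233 231/48 214/52 229/43 246/42 218/60 168/35 179/52
```

>>> servo_tool([
  {"grip": 1, "x": 0.5, "y": -2, "z": 20, "roll": 0},
  {"grip": 1, "x": 0, "y": 0, "z": 10, "roll": 0},
  {"grip": 1, "x": 0, "y": 0, "z": 3, "roll": 0},
  {"grip": 1, "x": 0, "y": 0, "z": 0, "roll": 0},
])

```text
clock: 34.12
tcp_pos: [0.5279, -0.0346, 0.1643]
orientation: [-0.001, 0.047, 0.999, 0.0]
wrist_force: [-0.4, 0.2, -0.3]
finger_gap: 0.0585
grip_force: 22.6
```

>>> servo_tool([
  {"grip": 1, "x": 0, "y": 0, "z": 3, "roll": 0},
  {"grip": 1, "x": 0, "y": 0, "z": 3, "roll": 0},
])

```text
clock: 34.28
tcp_pos: [0.5295, -0.0354, 0.1601]
orientation: [0.001, 0.047, 0.999, -0.0]
wrist_force: [0.7, -0.4, 1.7]
finger_gap: 0.0584
grip_force: 22.8
```

>>> servo_tool([
  {"grip": 1, "x": 0, "y": 0, "z": 3, "roll": 0},
])

```text
clock: 34.37
tcp_pos: [0.5302, -0.0359, 0.1575]
orientation: [0.002, 0.047, 0.999, -0.0]
wrist_force: [1.1, -1.7, 2.6]
finger_gap: 0.0588
grip_force: 20.9
```

>>> servo_tool([
  {"grip": 1, "x": 0, "y": 0, "z": 3, "roll": 0},
])

```text
clock: 34.45
tcp_pos: [0.5305, -0.0363, 0.1547]
orientation: [0.002, 0.047, 0.999, -0.001]
wrist_force: [2.9, -2.3, 2.4]
finger_gap: 0.0586
grip_force: 20.8
```

>>> servo_tool([
  {"grip": 1, "x": 0, "y": 0, "z": 3, "roll": 0},
])

```text
clock: 34.53
tcp_pos: [0.5305, -0.0365, 0.1516]
orientation: [0.002, 0.047, 0.999, -0.001]
wrist_force: [3.4, -4.1, 3.6]
finger_gap: 0.058
grip_force: 20.6
```

>>> servo_tool([
  {"grip": 1, "x": 0, "y": 0, "z": 3, "roll": 0},
])

```text
clock: 34.62
tcp_pos: [0.5305, -0.0366, 0.1485]
orientation: [0.002, 0.047, 0.999, -0.001]
wrist_force: [3.0, -3.8, 4.3]
finger_gap: 0.0579
grip_force: 20.3
```

>>> servo_tool([
  {"grip": 1, "x": 0, "y": 0, "z": 3, "roll": 0},
])

```text
clock: 34.7
tcp_pos: [0.5305, -0.0365, 0.1455]
orientation: [0.002, 0.047, 0.999, -0.001]
wrist_force: [3.7, -2.5, 5.0]
finger_gap: 0.0579
grip_force: 20.3
```

>>> servo_tool([
  {"grip": 1, "x": 0, "y": 0, "z": 1.5, "roll": 0},
])

```text
clock: 34.78
tcp_pos: [0.5304, -0.0364, 0.1438]
orientation: [0.002, 0.047, 0.999, -0.001]
wrist_force: [2.8, -3.2, 5.8]
finger_gap: 0.0577
grip_force: 20.4
```

>>> servo_tool([
  {"grip": 1, "x": -6, "y": 2, "z": -14, "roll": 0},
  {"grip": 1, "x": 0, "y": 0, "z": 0, "roll": 0},
  {"grip": 1, "x": 0, "y": 0, "z": 0, "roll": 0},
  {"grip": 1, "x": 0, "y": 0, "z": 0, "roll": 0},
])

```text
clock: 35.12
tcp_pos: [0.5338, -0.0337, 0.1559]
orientation: [-0.001, 0.047, 0.999, 0.0]
wrist_force: [-0.0, 0.3, -1.9]
finger_gap: 0.0577
grip_force: 22.8
```

```bash
python3 tilt.py w22 0.7 -10.3 18 4.7
python3 - <<'E'
import cv2,numpy as np
wi=cv2.imread("pics/w22.png").astype(int)
for y in range(196,320,5): print(y,"".join("b" if wi[y,x,2]>1.3*wi[y,x,0] else "~" if wi[y,x,0]>1.5*wi[y,x,2] else "." for x in range(150,360,4)))
E
```

```text
[ 0.5338 -0.0337  0.1559] [-1.200e-03  4.710e-02  9.989e-01  4.000e-04] [-0.   0.3 -1.9]
0 farOT,farOB,farIT,farIB,nearIT,nearIB,nearOT,nearOB [334, 310, 322, 298, 229, 212, 212, 198]
10 farOT,farOB,farIT,farIB,nearIT,nearIB,nearOT,nearOB [327, 299, 317, 289, 235, 212, 220, 198]
20 farOT,farOB,farIT,farIB,nearIT,nearIB,nearOT,nearOB [319, 288, 311, 280, 243, 213, 230, 200]
30 farOT,farOB,farIT,farIB,nearIT,nearIB,nearOT,nearOB [310, 277, 304, 271, 253, 216, 243, 205]
40 farOT,farOB,farIT,farIB,nearIT,nearIB,nearOT,nearOB [300, 266, 296, 262, 263, 221, 257, 212]
240 row150+4i b/r: 189/199 190/200 190/199 192/199 192/199 191/200 182/190 150/157 112/116 82/80 83/82 99/76 98/75 93/81 51/151 48/148 49/152 50/153 46/151 47/153 46/156 46/159 44/142 112/120 93/98 43/128 45/129 47/133 49/133 57/169 59/173 69/226 86/161 122/225 156/253 165/254 240/119 247/56 234/65 246/51 245/49 238/56 246/42 239/40
254 row150+4i b/r: 199/207 198/207 198/206 194/204 198/206 197/205 197/206 168/175 71/72 98/96 85/84 99/77 96/76 82/107 48/150 48/152 46/154 44/153 45/153 43/155 43/156 43/155 51/139 125/136 100/10
[... 1228 characters left out ...]
~~~~
261 ~~~~~...~.bbbbbbbbbbbbbbbbbbbbbbbbbbbbbbbbb.~...~~~~~
266 ~~~~...~~.bbbbbbbbb...............b..bbbbbb.~....~~~~
271 ~~~....~~.bb..bbbbbbbb..........bbbbbbbbbbb..~...~~~~
276 ~~~...~~~bbbbbbbbbbbbbbbbbbbbbbbbbbbbbbbbbb.......~~~
281 ~~....~~~.bbbbbbbbbbbbbbbbbbbbbbbbbbbbbbbbb...~....~~
286 ~~...~~~~.bbbbbbbbbbbbbbbbbbbbbbbbbbbbbbbbb...~....~~
291 ~....~~~~~~bbbbbbbbbbbbbbbbbbbbbbbbbbbbbbbb....~....~
296 ~....~~~~~~~~bbbbbbbbbbbbbbbbbbbbbbbbbbbbb.........~~
301 ~~~..~~~~~~~~~~.bbbbbbbbbbbbbbbbbbbbb.........~...~~~
306 ~~~~~~~~~~~~~~~~~~..bbbbbbbbbbbbbbbb..~~~~....~.~~~~~
311 ~~~~~~~~~~~~~~~~~~~~.bbbbbbbbbbbbbbb~~~~~~~~..~.~~~~~
316 ~~~~~~~~~~~~~~~~~.bbbbbbbbbbbbbbbb.~~~~~~~~~.~~.~~~~~
```

The ring is tilted about 33° and centred (columns 190–320). I'll shift onto the axis and slide in.

>>> servo_tool([
  {"grip": 1, "x": -12.1, "y": 0, "z": 7, "roll": 0},
  {"grip": 1, "x": 0, "y": 0, "z": 0, "roll": 0},
  {"grip": 1, "x": 0, "y": 0, "z": 0, "roll": 0},
  {"grip": 1, "x": 0, "y": 0, "z": 0, "roll": 0},
])

```text
clock: 35.5
tcp_pos: [0.546, -0.035, 0.1495]
orientation: [-0.001, 0.047, 0.999, 0.0]
wrist_force: [-0.6, -0.1, -1.1]
finger_gap: 0.0582
grip_force: 22.7
```

>>> servo_tool([
  {"grip": 1, "x": 4, "y": 0, "z": 6.9, "roll": 0},
])

```text
clock: 35.58
tcp_pos: [0.5439, -0.0351, 0.144]
orientation: [0.001, 0.047, 0.999, -0.0]
wrist_force: [0.6, 0.0, -0.3]
finger_gap: 0.0577
grip_force: 22.8
```

>>> servo_tool([
  {"grip": 1, "x": 2, "y": 0, "z": 3.5, "roll": 0},
])

```text
clock: 35.67
tcp_pos: [0.54, -0.0345, 0.1389]
orientation: [-0.0, 0.047, 0.999, 0.0]
wrist_force: [-1.0, -0.4, -1.7]
finger_gap: 0.0575
grip_force: 22.7
```

>>> servo_tool([
  {"grip": 1, "x": 2, "y": 0, "z": 3.5, "roll": 0},
])

```text
clock: 35.75
tcp_pos: [0.538, -0.0343, 0.1355]
orientation: [-0.0, 0.047, 0.999, 0.0]
wrist_force: [0.2, 1.0, -1.5]
finger_gap: 0.058
grip_force: 22.7
```

>>> servo_tool([
  {"grip": 1, "x": 2, "y": 0, "z": 3.5, "roll": 0},
])

```text
clock: 35.83
tcp_pos: [0.5363, -0.0342, 0.1321]
orientation: [-0.0, 0.047, 0.999, 0.0]
wrist_force: [0.4, -0.4, -0.9]
finger_gap: 0.0577
grip_force: 22.7
```

>>> servo_tool([
  {"grip": 1, "x": 1.5, "y": 0, "z": 2.6, "roll": 0},
])

```text
clock: 35.92
tcp_pos: [0.5348, -0.034, 0.1295]
orientation: [-0.0, 0.047, 0.999, 0.0]
wrist_force: [-0.6, -0.4, -2.2]
finger_gap: 0.0578
grip_force: 22.7
```

>>> servo_tool([
  {"grip": 1, "x": 1, "y": 0, "z": 1.7, "roll": 0},
])

```text
clock: 36.0
tcp_pos: [0.534, -0.034, 0.1279]
orientation: [-0.0, 0.047, 0.999, 0.0]
wrist_force: [0.2, 0.6, -0.8]
finger_gap: 0.0582
grip_force: 22.7
```

>>> servo_tool([
  {"grip": 1, "x": 1, "y": 0, "z": 1.7, "roll": 0},
])

```text
clock: 36.08
tcp_pos: [0.5334, -0.0339, 0.1264]
orientation: [0.0, 0.047, 0.999, 0.0]
wrist_force: [0.7, 0.5, -1.9]
finger_gap: 0.0581
grip_force: 22.7
```

>>> servo_tool([
  {"grip": 1, "x": 0.5, "y": 0, "z": 0.9, "roll": 0},
])

```text
clock: 36.17
tcp_pos: [0.5329, -0.0339, 0.1255]
orientation: [-0.0, 0.047, 0.999, 0.0]
wrist_force: [-0.4, -1.0, -1.0]
finger_gap: 0.0582
grip_force: 22.7
```

>>> servo_tool([
  {"grip": 1, "x": 0.7, "y": 0, "z": 1.2, "roll": 0},
])

```text
clock: 36.25
tcp_pos: [0.5325, -0.0339, 0.1245]
orientation: [0.0, 0.047, 0.999, 0.0]
wrist_force: [0.6, 0.3, 1.8]
finger_gap: 0.0575
grip_force: 23.0
```

>>> servo_tool([
  {"grip": 1, "x": 0.7, "y": 0, "z": 1.2, "roll": 0},
])

```text
clock: 36.33
tcp_pos: [0.5324, -0.0339, 0.124]
orientation: [0.001, 0.047, 0.999, -0.0]
wrist_force: [-0.7, 0.8, 8.3]
finger_gap: 0.0575
grip_force: 23.6
```

>>> servo_tool([
  {"grip": 1, "x": 0.7, "y": 0, "z": 1.2, "roll": 0},
])

```text
clock: 36.42
tcp_pos: [0.5322, -0.0338, 0.1235]
orientation: [0.002, 0.047, 0.999, -0.0]
wrist_force: [-1.8, 1.0, 9.3]
finger_gap: 0.0576
grip_force: 23.4
```

Contact with the lens is at ~9 N, so I'll release and verify the ring.

>>> servo_tool([
  {"grip": 0, "x": 0, "y": 0, "z": 0, "roll": 0},
  {"grip": 0, "x": 0, "y": 0, "z": 0, "roll": 0},
  {"grip": 0, "x": 0, "y": 0, "z": 0, "roll": 0},
  {"grip": 0, "x": 0, "y": 0, "z": -20, "roll": 0},
  {"grip": 0, "x": -2, "y": 0, "z": -40, "roll": 0},
])

```text
clock: 36.83
tcp_pos: [0.5292, -0.0332, 0.1779]
orientation: [-0.005, 0.047, 0.999, 0.001]
wrist_force: [0.3, -0.8, -0.2]
finger_gap: 0.0855
grip_force: 0.0
```

>>> servo_tool([
  {"grip": 0, "x": 0, "y": 0, "z": -40, "roll": 0},
  {"grip": 0, "x": 0, "y": 0, "z": -10, "roll": 0},
  {"grip": 0, "x": 0, "y": 0, "z": 0, "roll": 0},
  {"grip": 0, "x": 0, "y": 0, "z": 0, "roll": 0},
  {"grip": 0, "x": 0, "y": 0, "z": 0, "roll": 0},
])

```text
clock: 37.25
tcp_pos: [0.5322, -0.0338, 0.2306]
orientation: [-0.001, 0.047, 0.999, 0.0]
wrist_force: [-1.1, 0.1, 0.3]
finger_gap: 0.085
grip_force: 0.0
```

```bash
sed -i 's/"~" if wi\[y,x,0\]>1.5/"b" if wi[y,x,2]>1.35*wi[y,x,0] else "~" if wi[y,x,0]>1.5/' stack.py; python3 stack.py w23 .031 .018
```

```text
37.25 [ 0.5322 -0.0338  0.2306] [-1.1  0.1  0.3]
OT far,near,+y,-y [[254, 226], [254, 172], [295, 202], [212, 202]]
HT far,near,+y,-y [[254, 221], [254, 179], [285, 202], [222, 202]]
HB far,near,+y,-y [[254, 203], [254, 161], [284, 184], [223, 184]]
156 ~55556778977779989988849889
160 ~5555776654454554567884888~
164 ~5554654356666666665575888~
168 ~6554444bbbbbbbbbb65554788~
172 ~86544bbbbbbbbbbbbbbb34788~
176 ~8865bbbbbbbbbbbbbbbbbb788~
180 ~885bbbbbbbbbbbbbbbbbbb788~
184 ~886bbbbbggggggggg64bbb688~
188 ~~~~b4b6ggggggggggggbbb5~~~
192 ~~~~bb5ggggggggggggggbb5~~~
196 ~~~~bbbgggggggggggggbbb5~~~
200 ~~~~bbbbbggggggggggbbbbb~~~
204 ~~~~bbbbbbbbggggbbbbbbbb~~~
208 ~~~~bbbbbbbbbbbbbbbbbbb~~~~
212 ~~~~~bbbbbbbbbbbbbbbbb9~~~~
216 ~~~~~~bbbbbbbbbbbbbb58~~~~~
220 ~~~~~~5bbbbbbbbbbbbbb~~~~~~
224 ~~~~~~666bbbbbbbbbb55~~~~~~
228 ~~~~~~~6666666666555~~~~~~~
232 ~~~~~~~~~~~77667~~~~~~~~~~~
236 ~~~~~~~~~~~~~~~~~~~~~~~~~~~
240 ~~~~~~~~~~~~~~~~~~~~~~~~~~~
244 ~~~~~~~~~~~~~~~~~~~~~~~~~~~
248 ~~~~~~~~~~~~~~~~~~~~~~~~~~7
```

The ring is in, with the lens visible through its hole and the far edge where predicted (row 226). Now I'll press the stack by the ring with both fingertips on its ±y sides.

>>> servo_tool([
  {"grip": 0.45, "x": -7.5, "y": 0, "z": 20, "roll": 0},
  {"grip": 0.45, "x": 0, "y": 0, "z": 30, "roll": 0},
  {"grip": 0.45, "x": 0, "y": 0, "z": 20, "roll": 0},
  {"grip": 0.45, "x": 0, "y": 0, "z": 8, "roll": 0},
  {"grip": 0.45, "x": 0, "y": 0, "z": 0, "roll": 0},
])

```text
clock: 37.77
tcp_pos: [0.538, -0.0341, 0.1508]
orientation: [-0.003, 0.047, 0.999, 0.001]
wrist_force: [-0.4, -0.2, -0.5]
finger_gap: 0.0472
grip_force: 0.0
```

>>> servo_tool([
  {"grip": 0.45, "x": 0, "y": 0, "z": 0, "roll": 0},
  {"grip": 0.45, "x": 0, "y": 0, "z": 0, "roll": 0},
])

```text
clock: 37.93
tcp_pos: [0.5411, -0.0347, 0.1551]
orientation: [0.001, 0.047, 0.999, -0.0]
wrist_force: [-0.0, -0.4, 0.6]
finger_gap: 0.0474
grip_force: 0.0
```

>>> servo_tool([
  {"grip": 0.45, "x": 0, "y": 0, "z": 5, "roll": 0},
])

```text
clock: 38.02
tcp_pos: [0.5421, -0.0349, 0.1513]
orientation: [0.002, 0.047, 0.999, -0.0]
wrist_force: [0.2, 0.2, 0.6]
finger_gap: 0.0465
grip_force: 0.0
```

>>> servo_tool([
  {"grip": 0.45, "x": 0, "y": 0, "z": 4, "roll": 0},
])

```text
clock: 38.1
tcp_pos: [0.5414, -0.0348, 0.1461]
orientation: [0.001, 0.047, 0.999, -0.0]
wrist_force: [-1.2, 0.4, 0.1]
finger_gap: 0.0472
grip_force: 0.0
```

>>> servo_tool([
  {"grip": 0.45, "x": 0, "y": 0, "z": 3, "roll": 0},
])

```text
clock: 38.18
tcp_pos: [0.5408, -0.0347, 0.1423]
orientation: [0.001, 0.047, 0.999, -0.0]
wrist_force: [-0.5, 1.1, -0.7]
finger_gap: 0.0468
grip_force: 0.0
```

>>> servo_tool([
  {"grip": 0.45, "x": 0, "y": 0, "z": 3, "roll": 0},
])

```text
clock: 38.27
tcp_pos: [0.5405, -0.0346, 0.1391]
orientation: [0.0, 0.047, 0.999, 0.0]
wrist_force: [-0.3, 0.1, -0.4]
finger_gap: 0.0465
grip_force: 0.0
```

>>> servo_tool([
  {"grip": 0.45, "x": 0, "y": 0, "z": 2, "roll": 0},
])

```text
clock: 38.35
tcp_pos: [0.5404, -0.0346, 0.137]
orientation: [0.0, 0.047, 0.999, 0.0]
wrist_force: [-1.2, 0.5, 11.5]
finger_gap: 0.0472
grip_force: 5.2
```

>>> servo_tool([
  {"grip": 0.45, "x": 0, "y": 0, "z": 2, "roll": 0},
])

```text
clock: 38.43
tcp_pos: [0.5413, -0.0347, 0.1363]
orientation: [0.001, 0.047, 0.999, -0.0]
wrist_force: [-0.6, 0.3, 15.4]
finger_gap: 0.047
grip_force: 6.0
```

>>> servo_tool([
  {"grip": 0.45, "x": 0, "y": 0, "z": 2, "roll": 0},
])

```text
clock: 38.52
tcp_pos: [0.5423, -0.0348, 0.1356]
orientation: [0.003, 0.047, 0.999, -0.0]
wrist_force: [-1.6, 0.1, 18.7]
finger_gap: 0.047
grip_force: 8.0
```

>>> servo_tool([
  {"grip": 0.45, "x": 1, "y": 0, "z": 2, "roll": 0},
])

```text
clock: 38.6
tcp_pos: [0.5423, -0.0349, 0.1346]
orientation: [0.004, 0.047, 0.999, -0.0]
wrist_force: [-1.6, 0.9, 22.7]
finger_gap: 0.0467
grip_force: 9.0
```

>>> servo_tool([
  {"grip": 0.45, "x": 1, "y": 0, "z": 2, "roll": 0},
])

```text
clock: 38.68
tcp_pos: [0.5415, -0.0348, 0.1332]
orientation: [0.004, 0.047, 0.999, -0.0]
wrist_force: [-2.0, 1.2, 23.1]
finger_gap: 0.0471
grip_force: 9.2
```

>>> servo_tool([
  {"grip": 0.45, "x": 1, "y": 0, "z": 2, "roll": 0},
])

```text
clock: 38.77
tcp_pos: [0.5405, -0.0347, 0.1315]
orientation: [0.004, 0.047, 0.999, -0.0]
wrist_force: [-2.2, 1.9, 24.0]
finger_gap: 0.0468
grip_force: 9.4
```

>>> servo_tool([
  {"grip": 0.45, "x": 0.5, "y": 0, "z": 1.5, "roll": 0},
])

```text
clock: 38.85
tcp_pos: [0.5407, -0.0347, 0.1307]
orientation: [0.005, 0.047, 0.999, -0.0]
wrist_force: [-2.3, 1.5, 30.9]
finger_gap: 0.0475
grip_force: 12.3
```

>>> servo_tool([
  {"grip": 0.45, "x": 0.5, "y": 0, "z": 1, "roll": 0},
])

```text
clock: 38.93
tcp_pos: [0.5411, -0.0348, 0.1304]
orientation: [0.006, 0.047, 0.999, -0.0]
wrist_force: [-3.4, 1.1, 33.2]
finger_gap: 0.0467
grip_force: 13.9
```

>>> servo_tool([
  {"grip": 0.45, "x": 0, "y": 0, "z": 0, "roll": 0},
])

```text
clock: 39.02
tcp_pos: [0.5411, -0.0348, 0.1305]
orientation: [0.006, 0.047, 0.999, -0.0]
wrist_force: [-1.7, 1.4, 26.2]
finger_gap: 0.0472
grip_force: 11.4
```

>>> servo_tool([
  {"grip": 0.45, "x": 0, "y": 0, "z": 0, "roll": 0},
  {"grip": 0.45, "x": 0, "y": 0, "z": 0, "roll": 0},
])

```text
clock: 39.18
tcp_pos: [0.5411, -0.0348, 0.1305]
orientation: [0.006, 0.047, 0.999, -0.0]
wrist_force: [-1.7, 1.1, 27.4]
finger_gap: 0.0467
grip_force: 11.5
```

>>> servo_tool([
  {"grip": 0.45, "x": 0, "y": 0, "z": 2, "roll": 0},
])

```text
clock: 39.27
tcp_pos: [0.5422, -0.035, 0.1296]
orientation: [0.007, 0.047, 0.999, -0.001]
wrist_force: [-0.4, 2.1, 37.7]
finger_gap: 0.0469
grip_force: 16.1
```

>>> servo_tool([
  {"grip": 0.45, "x": 0, "y": 0, "z": 0.5, "roll": 0},
  {"grip": 0.45, "x": 0, "y": 0, "z": 0, "roll": 0},
])

```text
clock: 39.43
tcp_pos: [0.5429, -0.035, 0.1294]
orientation: [0.008, 0.047, 0.999, -0.001]
wrist_force: [-0.9, 1.6, 30.9]
finger_gap: 0.0472
grip_force: 13.7
```

The tips now only slide down the 30° ring face (dx 1.8, dz -1.1 mm) with no more travel, so the carrier is on its stop. I'll lift and verify.

>>> servo_tool([
  {"grip": 0.45, "x": 0, "y": 0, "z": -10, "roll": 0},
  {"grip": 0.45, "x": 0, "y": 0, "z": -30, "roll": 0},
  {"grip": 0.2, "x": 4, "y": 0, "z": -40, "roll": 0},
  {"grip": 0, "x": 4, "y": 0, "z": -22, "roll": 0},
  {"grip": 0, "x": 0, "y": 0, "z": 0, "roll": 0},
])

```text
clock: 39.85
tcp_pos: [0.5307, -0.0339, 0.2297]
orientation: [0.004, 0.047, 0.999, -0.001]
wrist_force: [0.6, -0.5, -0.2]
finger_gap: 0.0805
grip_force: 0.0
```

>>> servo_tool([
  {"grip": 0, "x": 0, "y": 0, "z": 0, "roll": 0},
  {"grip": 0, "x": 0, "y": 0, "z": 0, "roll": 0},
  {"grip": 0, "x": 0, "y": 0, "z": 0, "roll": 0},
])

```text
clock: 40.1
tcp_pos: [0.5277, -0.0333, 0.2225]
orientation: [-0.001, 0.047, 0.999, 0.0]
wrist_force: [0.9, 0.2, -0.6]
finger_gap: 0.0851
grip_force: 0.0
```

```bash
python3 stack.py w24 .026 .018
```

```text
40.1 [ 0.5277 -0.0333  0.2225] [ 0.9  0.2 -0.6]
OT far,near,+y,-y [[254, 231], [254, 177], [296, 206], [212, 206]]
HT far,near,+y,-y [[254, 225], [254, 184], [286, 206], [222, 206]]
HB far,near,+y,-y [[254, 207], [254, 165], [284, 188], [223, 188]]
161 655647777999999999988848887
165 ~65547777977779989988868887
169 ~65547776644444447786667888
173 ~85546544444444455644557888
177 ~98544444bbbbbbbb5664347888
181 ~996444bbbbbbbbbbbbbb33588~
185 ~985bbbbbbbbbgbbbbbbbbb688~
189 ~965bbbbbgggggggggg4bbb688~
193 ~~98b4bgggggggggggggbbb577~
197 ~~~~bb5ggggggggggggggbb5~~~
201 ~~~7bbbbggggggggggggbbbb~~~
205 ~~~8bbbbbgggggggggbbbbbb~~~
209 ~~~~bbbbbbbbbbbbbbbbbbbb~~~
213 ~~~~bbbbbbbbbbbbbbbbbbb9~~~
217 ~~~~9bbbbbbbbbbbbbbbbb8~~~~
221 ~~~~~9bbbbbbbbbbbbbbb7~~~~~
225 ~~~~~~5bbbbbbbbbbbbb7~~~~~~
229 ~~~~~~666bbbbbbbbb655~~~~~~
233 ~~~~~~666666666665555~~~~~~
237 ~~~~~~~65556666555556~~~~~~
241 ~~~~~~~~~~~655566~~~~~~~~~~
245 ~~~~~~~~~~~~~~~~~~~~~~~~~~~
249 ~~~~~~~~~~~~~~~~~~~~~~~~~~~
253 ~~~~~~~~~~~~~~~~~~~~~~~~~~~
```

The ring's far edge (231), hole far edge (207) and hole near edge (~185) match the fully-home prediction, and it is flat. Handing in.

```bash
python3 -c "
from workcell import env
print(env.hand_in())"
```

```text
the job is handed in; nothing more can be done
None
```

I handed in the job with the spacer, lens and ring stacked flat in the lamp head in that order and pressed home by the ring, with the arm clear. An early failed try at the spacer probably moved the carrier about 3 mm before the ring was in.

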